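# Gauge the stand sleeves on a stub and sort them

### The arm

A 7-joint arm with a two-finger parallel gripper is mounted at the origin on the work surface. World frame = base frame: x ahead of the robot, y to its left, z up, the work surface at z = 0. Lengths are in mm, angles in rad, forces in N, time in s.
With the tool pointing down it reaches from about 425 to 875 mm from the base axis. Payload 8.4 kg.
Tool frame: the origin (TCP) lies on the centre line of the jaws, within the pads' length; the fingertips stand 14 mm ahead of it and the grasp point (between the pads) lies 5 mm behind it; z points along the fingers, y is the line along which they close (so a half turn about z gives the same grasp; the last joint's range is limited). The gripper opens to 87 mm and grips with 3 to 60 N. Pads are 19 mm wide; open, the fingers measure 117 mm over their backs; the gripper's body (75 mm by 190 mm) begins 51 mm behind the grasp point.
Start: joints at [1.044, 0.333, 0.04, 1.465, -0.013, 1.343, -0.059], TCP at [269.641, -591.404, 236.546] pointing down, gripper open.
Joint ranges: [-2.58, 2.58], [-0.38, 2.09], [-1.3, 1.39], [0.25, 2.4], [-1.5, 4.64], [0.08, 2.09], [-2.65, 2.65]. Speed limits (rad/s): [2.22, 2.22, 2.79, 2.79, 3.14, 3.14, 3.14].

### API

Orientations are given as a unit quaternion [x, y, z, w].
In Python, from bench import * gives the robot as it stands.
- The arm moves only by the tool step_arm, never from a script. Its argument "motion" is a list of rows, each an object of numbers: "dx", "dy", "dz": the shift along the tool's x, y, z scaled (see below); "rx", "ry", "rz": the turn, a rotation vector about the tool's x, y, z scaled (see below); "fingers": the opening, from -1 (shut) to 1 (fully open). A call has exactly 10 rows; each row is the pose to reach, as a shift and turn from the pose commanded when the call began, along the tool's axes at that moment; what a row does not reach only later rows make up. The controller multiplies each number of a shift by 0.15 m and each number of a turn by 90 degrees. A row lasts 1/10 s, in which the tool goes at most 50 mm and 8.59 degrees, less where a joint would pass 70% of its speed; a pose out of reach is approached as far as the arm can. A call with a number of a shift or a turn outside -1 to 1 is refused whole. A call with a gripper value outside its range is refused whole. The fingers move at their own pace and stop on an object; "newtons" is the grip in N (left out, the last holds). Time passes only in rows, so rows that repeat a pose let the fingers close, or fill a call up. It gives the time, the measured TCP pose, the force, the opening and the grip force at its end, in the units of the state.
- read_state(): the state, without advancing time (a new reading comes with each control period).
- grab_frame(name): name is "scene" or "top" or "wrist"; returns a dict with "img" (384x512x3 uint8, red, green, blue), "camera_matrix" (3x3 intrinsics, pixels), "R" (3x3) and "t" (3): a world point X has camera coordinates R X + t. Camera axes: x right, y down, z forward; pixel columns grow to the right and rows downward; lengths in mm; the calibration is good to about 2 mm. The wrist camera is an equidistant fisheye: a pixel r from the principal point sees the ray r / f radians off the axis. A picture is of the moment at which its call begins. There is no depth.
- hand_in(): hands the job in; it is judged then, once.
The state is a dict: "time_s": time; "joints": joint angles; "qvel": joint speeds; "tau": joint torques, N m; "tcp_pos": TCP position; "tool_rot": TCP orientation; "force": force on the tool from outside, world axes, zero at the start; "torque": the same for the moment, N m; "finger_gap": opening from 0.0 (shut) to 1.0 (fully open); "finger_force": force on a finger pad.
Only numpy, scipy, OpenCV 4.12 (cv2) and the standard library are available. Lean on these libraries where they do the work, as an engineer would, in place of code of your own. Each camera call takes 0.05 s, during which the arm holds its last target. There are 200 camera calls.

### The job

Test both aluminium stand sleeves on the steel stub gauge, one after the other: stand the sleeve on end on the green mat and let go, take it again, slide it down over the gauge pin until it seats on the foot or stops short, and sort it before trying the next on the pin. Stand a sleeve that goes fully home upright in the square tray and one that stops short upright in the round dish; never push a sleeve on the gauge with more than 40 N, and leave the other things on the mat where they are.

Things in the scene. Friction and masses are not known exactly. Their poses are not given: they have to be found in the camera images.
- sleeve_a: one of two like-looking aluminium stand sleeves: square block 44 x 44 mm, 96 mm long, round 30 mm bore end to end, 260 g. One of the two has a tight ring hidden halfway down the bore and stops about 24 mm short on the gauge. Origin: centre of the block; x along the bore, y and z square to the flat sides. Starts lying flat on the mat (4 mm thick); either end may go down
- sleeve_b: one of two like-looking aluminium stand sleeves: square block 44 x 44 mm, 96 mm long, round 30 mm bore end to end, 260 g. One of the two has a tight ring hidden halfway down the bore and stops about 24 mm short on the gauge. Origin: centre of the block; x along the bore, y and z square to the flat sides. Starts lying flat on the mat (4 mm thick); either end may go down
- gauge: fixed stub gauge: dark steel foot 90 mm across and 12 mm thick with a bright upright steel pin 27 mm across in its middle, rising 70 mm above the foot (top 82 mm above the underside), rounded tip over the last 8 mm. Origin: centre of the underside, on the mat; z up along the pin
- gauge_seat (a point): centre of the top face of the gauge's foot, on the pin axis; a sleeve fully home stands on this face (its centre 48 mm above this point; a sleeve that stops short stays with its centre about 72 mm above it)
- pass_tray: fixed square grey plastic tray for sleeves that fit, 136 x 136 mm outside, rim 26 mm high, wall and floor 5 mm thick. Origin: centre of the underside, on the mat
- reject_dish: fixed round grey plastic dish for sleeves that do not fit, 140 mm across, rim 26 mm high, wall 4 mm, floor 5 mm thick. Origin: centre of the underside, on the mat
- beltpack: bystander: orange plastic intercom beltpack, 85 x 120 x 42 mm with two small knobs. Origin: centre of the underside
- phones_amp: bystander: black steel headphone amplifier, 120 x 160 x 46 mm, about 1 kg. Origin: centre of the underside
- gender_changer: bystander: brass connector gender changer, 90 mm long (along x), 22 mm wide, 21 mm high. Origin: centre of the underside

How it is judged (in metres and radians):
On the way, in this order (a step that is already met when the one before it is completed fails the run):
1. one sleeve stands on end on the mat, let go by the fingers, for 0.2 s (((angle between the x axis of sleeve_a and the z axis of gauge, either way round below 0.1 rad and contact force between the fingers and sleeve_a below 0.05 N and height (world z) of sleeve_a between 0.049 and 0.055 m) or (angle between the x axis of sleeve_b and the z axis of gauge, either way round below 0.1 rad and contact force between the fingers and sleeve_b below 0.05 N and height (world z) of sleeve_b between 0.049 and 0.055 m))), for 0.2 s.
2. a sleeve is upright on the gauge pin as far down as it will go: seated on the foot within 3 mm, or stopped by the tightness in its bore and resting or pushing on the pin, for 0.2 s (((angle between the x axis of sleeve_a and the z axis of gauge, either way round below 0.15 rad and horizontal distance between sleeve_a and gauge_seat below 0.008 m and z of sleeve_a in the frame of gauge_seat between 0.066 and 0.076 m and contact force between sleeve_a and gauge above 0.8 N) or (angle between the x axis of sleeve_b and the z axis of gauge, either way round below 0.15 rad and horizontal distance between sleeve_b and gauge_seat below 0.008 m and z of sleeve_b in the frame of gauge_seat between 0.044 and 0.051 m and contact force between sleeve_b and gauge above 0.8 N))), for 0.2 s.
3. that first sleeve stands upright, let go, in its right place (square tray if it went home, round dish if it stopped short), and the other sleeve stands on end on the mat, let go, for 0.2 s ((((horizontal distance between sleeve_a and reject_dish below 0.03 m and angle between the x axis of sleeve_a and the z axis of gauge, either way round below 0.1 rad and z of sleeve_a in the frame of reject_dish between 0.049 and 0.057 m and contact force between the fingers and sleeve_a below 0.05 N) and (angle between the x axis of sleeve_b and the z axis of gauge, either way round below 0.1 rad and contact force between the fingers and sleeve_b below 0.05 N and height (world z) of sleeve_b between 0.049 and 0.055 m)) or ((horizontal distance between sleeve_b and pass_tray below 0.03 m and angle between the x axis of sleeve_b and the z axis of gauge, either way round below 0.1 rad and z of sleeve_b in the frame of pass_tray between 0.049 and 0.057 m and contact force between the fingers and sleeve_b below 0.05 N) and (angle between the x axis of sleeve_a and the z axis of gauge, either way round below 0.1 rad and contact force between the fingers and sleeve_a below 0.05 N and height (world z) of sleeve_a between 0.049 and 0.055 m)))), for 0.2 s.
4. with the first still in its place, the second sleeve is upright on the gauge pin as far down as it will go (same rule), for 0.2 s ((((horizontal distance between sleeve_a and reject_dish below 0.03 m and angle between the x axis of sleeve_a and the z axis of gauge, either way round below 0.1 rad and z of sleeve_a in the frame of reject_dish between 0.049 and 0.057 m and contact force between the fingers and sleeve_a below 0.05 N) and (angle between the x axis of sleeve_b and the z axis of gauge, either way round below 0.15 rad and horizontal distance between sleeve_b and gauge_seat below 0.008 m and z of sleeve_b in the frame of gauge_seat between 0.044 and 0.051 m and contact force between sleeve_b and gauge above 0.8 N)) or ((horizontal distance between sleeve_b and pass_tray below 0.03 m and angle between the x axis of sleeve_b and the z axis of gauge, either way round below 0.1 rad and z of sleeve_b in the frame of pass_tray between 0.049 and 0.057 m and contact force between the fingers and sleeve_b below 0.05 N) and (angle between the x axis of sleeve_a and the z axis of gauge, either way round below 0.15 rad and horizontal distance between sleeve_a and gauge_seat below 0.008 m and z of sleeve_a in the frame of gauge_seat between 0.066 and 0.076 m and contact force between sleeve_a and gauge above 0.8 N)))), for 0.2 s.
At the end, for the whole second after the job is handed in: The sleeve that went home stands on end in the square tray, the one that stopped short in the round dish: each on the floor, centre within 30 mm of the middle, upright within 0.1 rad, let go, at rest; beltpack, amplifier and gender changer within 25 mm of their starts (horizontal distance between sleeve_a and reject_dish below 0.03 m and angle between the x axis of each of sleeve_a, sleeve_b and the z axis of gauge, either way round below 0.1 rad and z of sleeve_a in the frame of reject_dish between 0.049 and 0.057 m and contact force between the fingers and sleeve_a below 0.05 N and horizontal distance between sleeve_b and pass_tray below 0.03 m and z of sleeve_b in the frame of pass_tray between 0.049 and 0.057 m and contact force between the fingers and sleeve_b below 0.05 N and linear speed of each of sleeve_a, sleeve_b below 0.02 m/s and distance of each of beltpack, phones_amp, gender_changer from where it was at the start of the episode below 0.025 m); the robot touches nothing.
It fails at once if a sleeve is pushed on the gauge with more than 40 N (contact force between any of sleeve_a, sleeve_b and gauge above 40 N).
It fails at once if the beltpack is pushed or knocked more than 25 mm from where it stood (distance of beltpack from where it was at the start of the episode above 0.025 m).
It fails at once if the headphone amplifier is pushed or knocked more than 25 mm from where it stood (distance of phones_amp from where it was at the start of the episode above 0.025 m).
It fails at once if the gender changer is pushed or knocked more than 25 mm from where it stood (distance of gender_changer from where it was at the start of the episode above 0.025 m).
It also fails if it takes over 72 s, if anything falls off the work surface, if the arm or the gripper's body presses on something with over 40 N, if the wrist force passes 120 N, or if a joint passes its speed limit or range.

## Working session

There is one attempt and no reset: what is moved stays moved. The work goes in short steps, Python scripts to look and compute and a tool call to move; the robot and the scene stay as the last step left them, time stands still between calls to the robot, and variables do not carry over. Pictures are saved under pics/ and viewed, at most 10 in all, crops included, and the job is handed in when it is done.

Besides the shell and the picture viewer there is one more tool, called after ">>>" as name(argument=value, ...) on one line, values as JSON. step_arm: Moves the arm, as the interface text tells. Its arguments: {"type":"object","properties":{"motion":{"type":"array","items":{"type":"object","properties":{"dx":{"type":"number","minimum":-1,"maximum":1},"dy":{"type":"number","minimum":-1,"maximum":1},"dz":{"type":"number","minimum":-1,"maximum":1},"rx":{"type":"number","minimum":-1,"maximum":1},"ry":{"type":"number","minimum":-1,"maximum":1},"rz":{"type":"number","minimum":-1,"maximum":1},"fingers":{"type":"number"}}}},"newtons":{"type":"number"}},"required":["motion"]}

```bash
mkdir -p pics; ls; python3 - <<'E'
from bench import *
import cv2,pickle
F={}
for n in("scene","top"):
    f=grab_frame(n);F[n]=f;cv2.imwrite(f"pics/{n}0.png",cv2.resize(f["img"][:,:,::-1],None,fx=1.5,fy=1.5))
    print(n,f["camera_matrix"].tolist(),f["R"].round(4).tolist(),f["t"])
pickle.dump(F,open("f0.pkl","wb"))
s=read_state();print(s)
E
```

```text
pics
scene [[363.68355886812697, 0.0, 254.67702608356566], [0.0, 363.68355886812697, 191.07581839755574], [0.0, 0.0, 1.0]] [[0.6333, 0.7737, 0.0179], [0.4646, -0.3616, -0.8083], [-0.6189, 0.5202, -0.5885]] [-410.05087119 -229.46563732 1311.88517204]
top [[395.74180694137993, 0.0, 253.8556012059761], [0.0, 395.74180694137993, 188.11355469711145], [0.0, 0.0, 1.0]] [[0.0285, -0.9996, -0.0073], [-0.9932, -0.0275, -0.113], [0.1128, 0.0105, -0.9936]] [ 28.76329473 586.4232777  921.40787181]
{'time_s': 0.1, 'joints': array([ 1.0438047 ,  0.33382529,  0.03986776,  1.46621895, -0.01340615,
        1.34325648, -0.05848169]), 'qvel': array([ 3.06138538e-04, -1.71206571e-03, -1.72136364e-04, -1.43984238e-03,
       -1.25411037e-04, -2.44321895e-05,  4.65489128e-04]), 'tau': array([ 4.72926709e-03, -6.57807827e+01,  1.34045307e+00, -4.04715514e+01,
       -5.95110445e-02,  4.08265810e-02,  1.22364791e-04]), 'tcp_pos': array([ 269.47414382, -591.06260997,  235.74009   ]), 'tool_rot': array([ 9.77210475e-01,  2.12271448e-01, -1.95803240e-04, -6.93997386e-04]), 'force': array([-0.19092702, -0.18541615, -0.14443755]), 'torque': array([0.00268871, 0.00480038, 0.02131158]), 'finger_force': 0.0, 'finger_gap': 0.999101929504769}
```

View pics/top0.png

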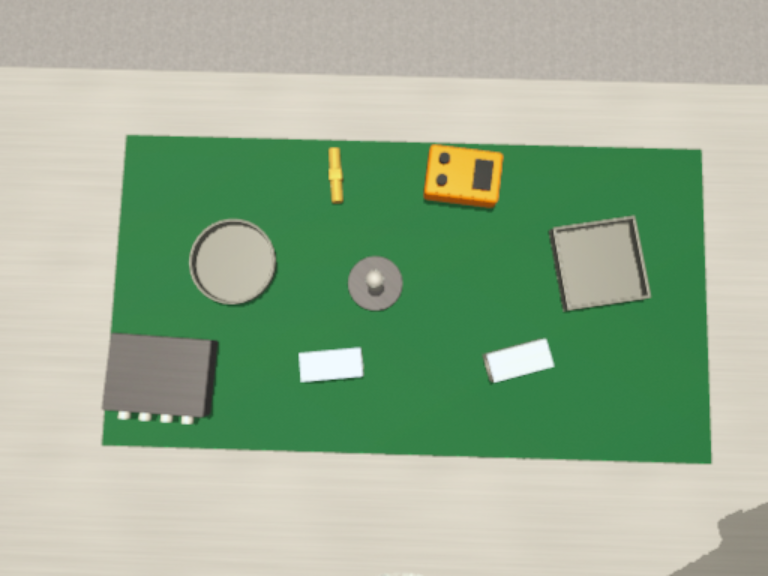

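View pics/scene0.png

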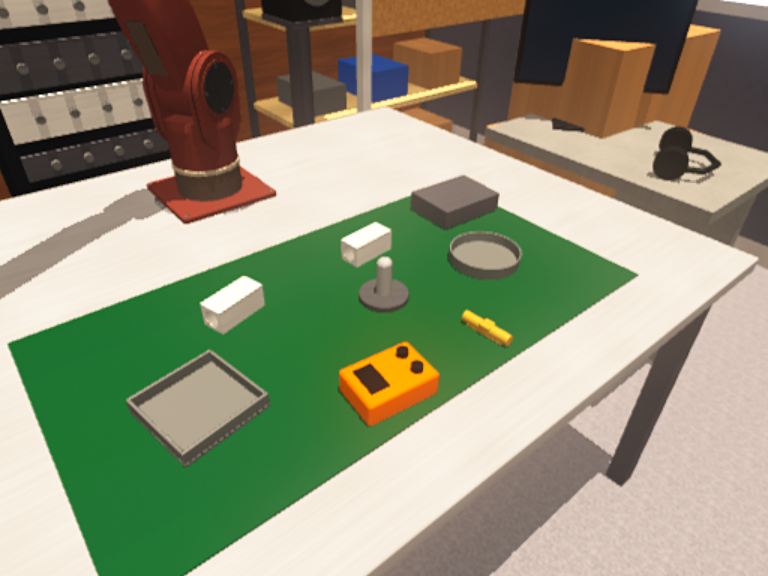

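The top view (1.5×) shows the sleeves at (331,365) and (519,360), the gauge foot at (375,284), the dish at (233,262) and the tray at (601,263). The beltpack is at (464,176), the brass changer at (335,175) and the amp at (158,375). The scene view agrees, with both sleeves lying flat and their bores roughly along world y.

```bash
cat > h.py <<'E'
import numpy as np,cv2
from scipy.spatial.transform import Rotation as Rn
def cast(f,uv,z):
    uv=np.atleast_2d(np.asarray(uv,float));K=f["camera_matrix"];R=f["R"];t=f["t"]
    d=(np.c_[uv,np.ones(len(uv))]@np.linalg.inv(K).T)@R   # world dirs
    c=-R.T@t
    return (c+d*((z-c[2])/d[:,2])[:,None])
def ray(f,uv):
    c=-f["R"].T@f["t"];d=f["R"].T@np.linalg.inv(f["camera_matrix"])@np.array([*uv,1.]);return c,d/np.linalg.norm(d)
def tri(rays):
    A=sum(np.eye(3)-np.outer(d,d) for c,d in rays);b=sum((np.eye(3)-np.outer(d,d))@c for c,d in rays)
    return np.linalg.solve(A,b)
def big(m,k=1):
    cs,_=cv2.findContours(m.astype(np.uint8),cv2.RETR_EXTERNAL,cv2.CHAIN_APPROX_NONE)
    return sorted(cs,key=cv2.contourArea)[::-1][:k]
def nongreen(f,box):
    im=f["img"].astype(int);m=~((im[:,:,1]>im[:,:,0]*1.6))
    w=np.zeros(m.shape,bool);x0,y0,x1,y1=box;w[y0:y1,x0:x1]=1
    return m&w
E
python3 - <<'E'
from h import *;import pickle
F=pickle.load(open("f0.pkl","rb"));f=F["top"];im=f["img"]
def w(m,b):
    q=np.zeros(m.shape,bool);x0,y0,x1,y1=b;q[y0:y1,x0:x1]=1;return m&q
br=im.min(2)>185
for n,b in(("L",(185,220,260,265)),("R",(310,215,385,265))):
    c=big(w(br,b))[0];P=cast(f,c[:,0],48)[:,:2].astype(np.float32)
    print(n,cv2.contourArea(c),cv2.minAreaRect(P),P.min(0),P.max(0))
# foot: non-green in box
c=big(nongreen(f,(222,160,280,215)))[0];P=cast(f,c[:,0],16)[:,:2].astype(np.float32)
print("foot",cv2.fitEllipse(P),cv2.minEnclosingCircle(P))
for n,b in(("dish",(118,138,192,208)),("tray",(360,135,440,212))):
    c=big(nongreen(f,b))[0]
    for z in(30,4):
        P=cast(f,c[:,0],z)[:,:2].astype(np.float32);print(n,z,cv2.fitEllipse(P) if n=="dish" else cv2.minAreaRect(P))
for n,b in(("belt",(278,92,340,142)),("gc",(212,92,236,140)),("amp",(62,215,150,290))):
    c=big(nongreen(f,b))[0];print(n,cv2.minAreaRect(cast(f,c[:,0],25)[:,:2].astype(np.float32)))
# foot in scene view
g=F["scene"];c=big(nongreen(g,(236,168,275,210)))[0]
Q=c[:,0];P=cast(g,Q[Q[:,1]>192],16)[:,:2].astype(np.float32)
from scipy.optimize import least_squares
r=least_squares(lambda p:np.hypot(*(P-p[:2]).T)-45,P.mean(0));print("foot scene",r.x,r.cost)
# pin tip rows
t=[Q[:,1].min(),Q[Q[:,1]<Q[:,1].min()+4].mean(0)];print(t)
cv2.imwrite("pics/c1.png",np.hstack([cv2.resize(f["img"][160:215,215:285,::-1],(385,302),interpolation=0),cv2.resize(g["img"][165:215,230:280,::-1],(302,302),interpolation=0)]))
E
```

```text
L 741.5 ((453.25677490234375, 120.3871078491211), (44.54950714111328, 97.33197021484375), 6.7863616943359375) [427.87817  70.98855] [479.16214 170.45145]
R 744.5 ((468.24322509765625, -174.34622192382812), (44.634376525878906, 97.0019760131836), 16.480850219726562) [ 434.24905 -224.9043 ] [ 501.4171   -124.577286]
foot ((586.736328125, 55.43915557861328), (88.84842681884766, 89.05567932128906), 78.75220489501953) ((586.715576171875, 55.4873046875), 45.59839630126953)
dish 30 ((614.3759765625, 288.15289306640625), (138.9995574951172, 142.03433227539062), 141.75979614257812)
dish 4 ((618.108642578125, 295.0608215332031), (142.79588317871094, 145.9135284423828), 141.75985717773438)
tray 30 ((628.2703857421875, -306.0417785644531), (138.29786682128906, 144.93751525878906), 10.016021728515625)
tray 4 ((632.3826293945312, -315.3624267578125), (142.07504272460938, 148.89593505859375), 10.015978813171387)
belt ((773.1895751953125, -85.85711669921875), (117.42517852783203, 152.3911590576172), 1.4787486791610718)
gc ((763.6597290039062, 125.85506439208984), (94.7881851196289, 22.40608024597168), 2.2027034759521484)
amp ((428.25439453125, 402.17840576171875), (176.450439453125, 198.1691436767578), 4.779606819152832)
foot scene [592.03803926  47.58210058] 53.036456488726905
[np.int32(168), array([248.08108108, 169.        ])]
```

View pics/c1.png

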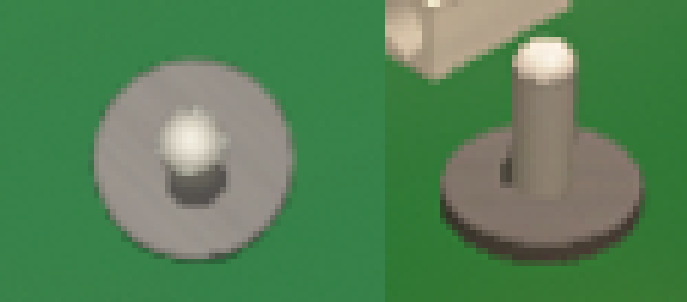

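The crop shows the foot centred near top-view pixel (250,189) and the pin tip near (249.9,185.5). I'll start moving toward the right sleeve and yaw the tool on the way.

```bash
cat >> h.py <<'E'
def Rt(phi,tau):
    "tool x azimuth phi (deg) when down, then tilt tau (deg) about tool y: tool z leans to tool-x azimuth"
    p=np.radians(phi);x=np.array([np.cos(p),np.sin(p),0]);z=np.array([0,0,-1.]);D=np.c_[x,np.cross(z,x),z]
    return D@Rn.from_euler('y',tau,degrees=True).as_matrix()
def need(s,g,R,p0=None,R0=None):
    "units for a move bringing the grasp point to g with orientation R"
    R0=Rn.from_quat(s["tool_rot"]).as_matrix() if R0 is None else R0
    p0=s["tcp_pos"] if p0 is None else p0
    t=np.asarray(g,float)+5*R[:,2];d=R0.T@(t-p0)/150;w=Rn.from_matrix(R0.T@R).as_rotvec()/(np.pi/2)
    print("d",d.round(3),"r",w.round(3))
def show(s):
    R=Rn.from_quat(s["tool_rot"]).as_matrix();print("t",round(s["time_s"],2),"grasp",(s["tcp_pos"]-5*R[:,2]).round(1),"x",R[:,0].round(3),"z",R[:,2].round(3),"j",s["joints"].round(2),"F",s["force"].round(1),"gap",round(s["finger_gap"]*87,1),"ff",s["finger_force"])
E
python3 - <<'E'
from h import *;import pickle
F=pickle.load(open("f0.pkl","rb"))
top,sc=F["top"],F["scene"]
print("cam",-top["R"].T@top["t"])
print("tip",cast(top,(249.9,185.5),80),"foot sc",cast(sc,(255.9,195.2),16))
print("tri",tri([ray(top,(249.9,185.5)),ray(sc,(256.4,174.5))]))
E
```

```text
cam [477.7064306   35.22429629 981.9714197 ]
tip [[585.87563031  53.96937513  80.        ]] foot sc [[586.90202161  53.43152168  16.        ]]
tri [585.84428324  54.07496134  81.07610401]
```

>>> step_arm(motion=[{"dx": 0.9, "dy": -0.8, "rz": -0.911, "fingers": 1}, {"dx": 0.9, "dy": -0.8, "rz": -0.911, "fingers": 1}, {"dx": 0.9, "dy": -0.8, "rz": -0.911, "fingers": 1}, {"dx": 0.9, "dy": -0.8, "rz": -0.911, "fingers": 1}, {"dx": 0.9, "dy": -0.8, "rz": -0.911, "fingers": 1}, {"dx": 0.9, "dy": -0.8, "rz": -0.911, "fingers": 1}, {"dx": 0.9, "dy": -0.8, "rz": -0.911, "fingers": 1}, {"dx": 0.9, "dy": -0.8, "rz": -0.911, "fingers": 1}, {"dx": 0.9, "dy": -0.8, "rz": -0.911, "fingers": 1}, {"dx": 0.9, "dy": -0.8, "rz": -0.911, "fingers": 1}])

```text
invalid input at $.motion[0]: expected keys dx, dy, dz, rx, ry, rz, fingers
```

>>> step_arm(motion=[{"dx": 0.9, "dy": -0.8, "dz": 0, "rx": 0, "ry": 0, "rz": -0.911, "fingers": 1}, {"dx": 0.9, "dy": -0.8, "dz": 0, "rx": 0, "ry": 0, "rz": -0.911, "fingers": 1}, {"dx": 0.9, "dy": -0.8, "dz": 0, "rx": 0, "ry": 0, "rz": -0.911, "fingers": 1}, {"dx": 0.9, "dy": -0.8, "dz": 0, "rx": 0, "ry": 0, "rz": -0.911, "fingers": 1}, {"dx": 0.9, "dy": -0.8, "dz": 0, "rx": 0, "ry": 0, "rz": -0.911, "fingers": 1}, {"dx": 0.9, "dy": -0.8, "dz": 0, "rx": 0, "ry": 0, "rz": -0.911, "fingers": 1}, {"dx": 0.9, "dy": -0.8, "dz": 0, "rx": 0, "ry": 0, "rz": -0.911, "fingers": 1}, {"dx": 0.9, "dy": -0.8, "dz": 0, "rx": 0, "ry": 0, "rz": -0.911, "fingers": 1}, {"dx": 0.9, "dy": -0.8, "dz": 0, "rx": 0, "ry": 0, "rz": -0.911, "fingers": 1}, {"dx": 0.9, "dy": -0.8, "dz": 0, "rx": 0, "ry": 0, "rz": -0.911, "fingers": 1}])

```text
time_s: 1.1
tcp_pos: [342.5, -426.0, 236.2]
tool_rot: [0.596, 0.803, 0.0, -0.0]
force: [0.2, 0.7, -0.3]
finger_gap: 1.004
finger_force: 0.0
```

```bash
python3 - <<'E'
from bench import *;from h import *
s=read_state();show(s)
need(s,(468,-174,160),Rt(106.5,50))
E
```

```text
t 1.1 grasp [ 342.5 -426.   241.2] x [-0.29   0.957  0.001] z [-0.     0.001 -1.   ] j [ 0.98  0.13 -0.18  1.71  0.02  1.3   1.08] F [ 0.2  0.7 -0.3] gap 87.4 ff 0.0
d [1.391 1.288 0.53 ] r [-0.002  0.555  0.003]
```

>>> step_arm(motion=[{"dx": 0.7, "dy": 0.65, "dz": 0, "rx": 0, "ry": 0.55, "rz": 0, "fingers": 1}, {"dx": 0.7, "dy": 0.65, "dz": 0, "rx": 0, "ry": 0.55, "rz": 0, "fingers": 1}, {"dx": 0.7, "dy": 0.65, "dz": 0, "rx": 0, "ry": 0.55, "rz": 0, "fingers": 1}, {"dx": 0.7, "dy": 0.65, "dz": 0, "rx": 0, "ry": 0.55, "rz": 0, "fingers": 1}, {"dx": 0.7, "dy": 0.65, "dz": 0, "rx": 0, "ry": 0.55, "rz": 0, "fingers": 1}, {"dx": 0.7, "dy": 0.65, "dz": 0, "rx": 0, "ry": 0.55, "rz": 0, "fingers": 1}, {"dx": 0.7, "dy": 0.65, "dz": 0, "rx": 0, "ry": 0.55, "rz": 0, "fingers": 1}, {"dx": 0.7, "dy": 0.65, "dz": 0, "rx": 0, "ry": 0.55, "rz": 0, "fingers": 1}, {"dx": 0.7, "dy": 0.65, "dz": 0, "rx": 0, "ry": 0.55, "rz": 0, "fingers": 1}, {"dx": 0.7, "dy": 0.65, "dz": 0, "rx": 0, "ry": 0.55, "rz": 0, "fingers": 1}])

```text
time_s: 2.1
tcp_pos: [406.7, -297.4, 238.2]
tool_rot: [0.543, 0.729, 0.25, -0.334]
force: [-0.4, -0.2, 0.3]
finger_gap: 0.996
finger_force: 0.0
```

```bash
python3 - <<'E'
from bench import *;from h import *
s=read_state();show(s)
need(s,(468,-174,90),Rt(106.5,-35))
need(s,(468,-174,90),Rt(106.5,35))
E
```

```text
t 2.1 grasp [ 407.8 -301.   241.4] x [-0.187  0.625  0.758] z [-0.215  0.726 -0.653] j [ 0.95  0.6  -0.23  1.34 -0.32  1.95  0.99] F [-0.4 -0.2  0.3] gap 86.6 ff 0.0
d [-0.344  0.624  1.158] r [ 0.001 -0.936  0.001]
d [-0.319  0.624  1.187] r [ 0.    -0.158  0.001]
```

>>> step_arm(motion=[{"dx": -0.2, "dy": 0.62, "dz": 1, "rx": 0, "ry": -0.936, "rz": 0, "fingers": 1}, {"dx": -0.2, "dy": 0.62, "dz": 1, "rx": 0, "ry": -0.936, "rz": 0, "fingers": 1}, {"dx": -0.2, "dy": 0.62, "dz": 1, "rx": 0, "ry": -0.936, "rz": 0, "fingers": 1}, {"dx": -0.2, "dy": 0.62, "dz": 1, "rx": 0, "ry": -0.936, "rz": 0, "fingers": 1}, {"dx": -0.2, "dy": 0.62, "dz": 1, "rx": 0, "ry": -0.936, "rz": 0, "fingers": 1}, {"dx": -0.2, "dy": 0.62, "dz": 1, "rx": 0, "ry": -0.936, "rz": 0, "fingers": 1}, {"dx": -0.2, "dy": 0.62, "dz": 1, "rx": 0, "ry": -0.936, "rz": 0, "fingers": 1}, {"dx": -0.2, "dy": 0.62, "dz": 1, "rx": 0, "ry": -0.936, "rz": 0, "fingers": 1}, {"dx": -0.2, "dy": 0.62, "dz": 1, "rx": 0, "ry": -0.936, "rz": 0, "fingers": 1}, {"dx": -0.2, "dy": 0.62, "dz": 1, "rx": 0, "ry": -0.936, "rz": 0, "fingers": 1}])

```text
time_s: 3.1
tcp_pos: [469.8, -179.9, 119.2]
tool_rot: [0.57, 0.765, -0.177, 0.242]
force: [-0.8, 0.1, -1.4]
finger_gap: 0.999
finger_force: 0.0
```

```bash
python3 - <<'E'
from bench import *;from h import *
s=read_state();show(s)
need(s,(468,-174,28),Rt(106.5,-35))
E
```

```text
t 3.1 grasp [ 469.  -177.2  123.3] x [-0.232  0.787 -0.572] z [ 0.169 -0.546 -0.82 ] j [ 0.29  0.06 -0.44  2.2   0.8   0.96 -0.37] F [-0.8  0.1 -1.4] gap 86.9 ff 0.0
d [ 0.382 -0.004  0.508] r [ 0.004 -0.001 -0.001]
```

>>> step_arm(motion=[{"dx": 0.1, "dy": 0, "dz": 0.13, "rx": 0, "ry": 0, "rz": 0, "fingers": 1}, {"dx": 0.2, "dy": 0, "dz": 0.26, "rx": 0, "ry": 0, "rz": 0, "fingers": 1}, {"dx": 0.3, "dy": 0, "dz": 0.4, "rx": 0, "ry": 0, "rz": 0, "fingers": 1}, {"dx": 0.38, "dy": 0, "dz": 0.505, "rx": 0, "ry": 0, "rz": 0, "fingers": 1}, {"dx": 0.38, "dy": 0, "dz": 0.505, "rx": 0, "ry": 0, "rz": 0, "fingers": 1}, {"dx": 0.38, "dy": 0, "dz": 0.505, "rx": 0, "ry": 0, "rz": 0, "fingers": -0.3}, {"dx": 0.38, "dy": 0, "dz": 0.505, "rx": 0, "ry": 0, "rz": 0, "fingers": -0.3}, {"dx": 0.38, "dy": 0, "dz": 0.505, "rx": 0, "ry": 0, "rz": 0, "fingers": -0.3}, {"dx": 0.38, "dy": 0, "dz": 0.505, "rx": 0, "ry": 0, "rz": 0, "fingers": -0.3}, {"dx": 0.38, "dy": 0, "dz": 0.505, "rx": 0, "ry": 0, "rz": 0, "fingers": -0.3}], newtons=40)

```text
time_s: 4.1
tcp_pos: [467.2, -176.9, 21.8]
tool_rot: [0.572, 0.765, -0.177, 0.237]
force: [0.8, -0.2, 1.0]
finger_gap: 0.63
finger_force: 0.3
```

```bash
python3 - <<'E'
from bench import *;from h import *
s=read_state();show(s)
f=grab_frame("scene");cv2.imwrite("pics/s1.png",cv2.resize(f["img"][100:260,60:320,::-1],None,fx=2,fy=2))
need(s,(468,-174,110),Rt(106.5,-35))
need(s,(470,-120,110),Rt(106.5,53))
E
```

```text
t 4.1 grasp [ 466.4 -174.2   25.9] x [-0.234  0.791 -0.565] z [ 0.16  -0.542 -0.825] j [ 0.24  0.26 -0.42  2.26  1.01  0.86 -0.64] F [ 0.8 -0.2  1. ] gap 54.8 ff 0.2666076968307607
d [-0.319  0.01  -0.461] r [-0.    -0.006 -0.   ]
d [-0.004  0.125 -0.686] r [-0.     0.971 -0.   ]
```

View pics/s1.png

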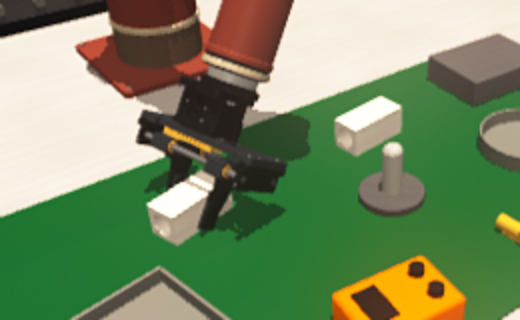

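The gripper straddles the right-hand sleeve (crop about (190,205)) and the fingers are still closing. I'll finish the close and lift.

>>> step_arm(motion=[{"dx": 0, "dy": 0, "dz": 0, "rx": 0, "ry": 0, "rz": 0, "fingers": -0.3}, {"dx": 0, "dy": 0, "dz": 0, "rx": 0, "ry": 0, "rz": 0, "fingers": -0.3}, {"dx": 0, "dy": 0, "dz": 0, "rx": 0, "ry": 0, "rz": 0, "fingers": -0.3}, {"dx": 0, "dy": 0, "dz": 0, "rx": 0, "ry": 0, "rz": 0, "fingers": -0.3}, {"dx": -0.03, "dy": 0, "dz": -0.04, "rx": 0, "ry": 0, "rz": 0, "fingers": -0.3}, {"dx": -0.1, "dy": 0, "dz": -0.14, "rx": 0, "ry": 0, "rz": 0, "fingers": -0.3}, {"dx": -0.17, "dy": 0, "dz": -0.24, "rx": 0, "ry": 0, "rz": 0, "fingers": -0.3}, {"dx": -0.24, "dy": 0, "dz": -0.34, "rx": 0, "ry": 0, "rz": 0, "fingers": -0.3}, {"dx": -0.3, "dy": 0, "dz": -0.43, "rx": 0, "ry": 0, "rz": 0, "fingers": -0.3}, {"dx": -0.32, "dy": 0, "dz": -0.46, "rx": 0, "ry": 0, "rz": 0, "fingers": -0.3}])

```text
time_s: 5.15
tcp_pos: [467.7, -177.3, 106.9]
tool_rot: [0.572, 0.765, -0.177, 0.237]
force: [0.5, -0.0, -3.2]
finger_gap: 0.504
finger_force: 40.0
```

```bash
python3 - <<'E'
from bench import *;from h import *
s=read_state();show(s)
need(s,(470,-120,110),Rt(106.5,53))
E
```

```text
t 5.15 grasp [ 466.9 -174.6  111. ] x [-0.233  0.791 -0.565] z [ 0.161 -0.542 -0.825] j [ 0.29  0.09 -0.45  2.21  0.81  0.95 -0.39] F [ 0.5 -0.  -3.2] gap 43.9 ff 39.99905261909589
d [ 0.32   0.123 -0.22 ] r [ 0.     0.971 -0.   ]
```

>>> step_arm(motion=[{"dx": 0.05, "dy": 0.02, "dz": -0.03, "rx": 0, "ry": 0.09, "rz": 0, "fingers": -0.3}, {"dx": 0.1, "dy": 0.04, "dz": -0.06, "rx": 0, "ry": 0.18, "rz": 0, "fingers": -0.3}, {"dx": 0.15, "dy": 0.06, "dz": -0.1, "rx": 0, "ry": 0.27, "rz": 0, "fingers": -0.3}, {"dx": 0.2, "dy": 0.08, "dz": -0.14, "rx": 0, "ry": 0.36, "rz": 0, "fingers": -0.3}, {"dx": 0.25, "dy": 0.1, "dz": -0.18, "rx": 0, "ry": 0.45, "rz": 0, "fingers": -0.3}, {"dx": 0.3, "dy": 0.12, "dz": -0.22, "rx": 0, "ry": 0.54, "rz": 0, "fingers": -0.3}, {"dx": 0.32, "dy": 0.12, "dz": -0.22, "rx": 0, "ry": 0.63, "rz": 0, "fingers": -0.3}, {"dx": 0.32, "dy": 0.12, "dz": -0.22, "rx": 0, "ry": 0.72, "rz": 0, "fingers": -0.3}, {"dx": 0.32, "dy": 0.12, "dz": -0.22, "rx": 0, "ry": 0.81, "rz": 0, "fingers": -0.3}, {"dx": 0.32, "dy": 0.12, "dz": -0.22, "rx": 0, "ry": 0.9, "rz": 0, "fingers": -0.3}])

```text
time_s: 6.15
tcp_pos: [468.2, -117.4, 105.3]
tool_rot: [0.55, 0.735, 0.238, -0.319]
force: [0.2, 0.6, -3.4]
finger_gap: 0.504
finger_force: 40.0
```

```bash
python3 - <<'E'
from bench import *;from h import *
s=read_state();show(s)
need(s,(470,-120,60),Rt(106.5,55.6))
f=grab_frame("scene");cv2.imwrite("pics/s2.png",cv2.resize(f["img"][60:260,60:320,::-1],None,fx=2,fy=2))
E
```

```text
t 6.15 grasp [ 469.2 -120.9  108.7] x [-0.193  0.656  0.73 ] z [-0.206  0.7   -0.684] j [ 0.77  0.59 -0.32  1.66 -0.4   1.52  0.88] F [ 0.2  0.6 -3.4] gap 43.8 ff 39.99907351098955
d [-0.229  0.007  0.225] r [ 0.001  0.097 -0.001]
```

View pics/s2.png

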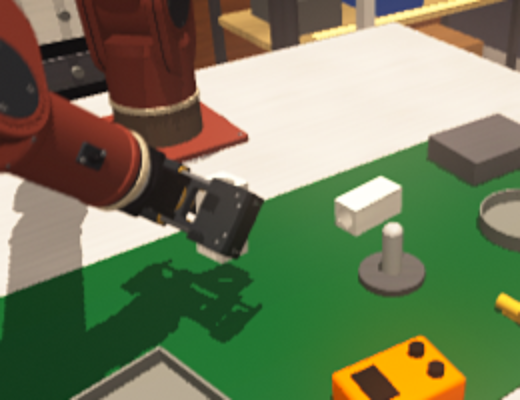

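The sleeve is held nearly upright (crop about (225,215)) with clear space below it. Next I'll finish the turn and lower it to the mat.

>>> step_arm(motion=[{"dx": -0.05, "dy": 0, "dz": 0.05, "rx": 0, "ry": 0.04, "rz": 0, "fingers": -0.3}, {"dx": -0.1, "dy": 0, "dz": 0.1, "rx": 0, "ry": 0.08, "rz": 0, "fingers": -0.3}, {"dx": -0.15, "dy": 0, "dz": 0.15, "rx": 0, "ry": 0.097, "rz": 0, "fingers": -0.3}, {"dx": -0.2, "dy": 0.005, "dz": 0.2, "rx": 0, "ry": 0.097, "rz": 0, "fingers": -0.3}, {"dx": -0.23, "dy": 0.007, "dz": 0.225, "rx": 0, "ry": 0.097, "rz": 0, "fingers": -0.3}, {"dx": -0.245, "dy": 0.007, "dz": 0.24, "rx": 0, "ry": 0.097, "rz": 0, "fingers": -0.3}, {"dx": -0.255, "dy": 0.007, "dz": 0.25, "rx": 0, "ry": 0.097, "rz": 0, "fingers": -0.3}, {"dx": -0.262, "dy": 0.007, "dz": 0.256, "rx": 0, "ry": 0.097, "rz": 0, "fingers": -0.3}, {"dx": -0.266, "dy": 0.007, "dz": 0.26, "rx": 0, "ry": 0.097, "rz": 0, "fingers": -0.3}, {"dx": -0.266, "dy": 0.007, "dz": 0.26, "rx": 0, "ry": 0.097, "rz": 0, "fingers": -0.3}])

```text
time_s: 7.2
tcp_pos: [468.9, -115.3, 50.0]
tool_rot: [0.53, 0.71, 0.277, -0.372]
force: [-0.1, 0.1, -2.3]
finger_gap: 0.504
finger_force: 40.0
```

```bash
python3 - <<'E'
from bench import *;from h import *
s=read_state();show(s)
need(s,(470,-120,52),Rt(106.5,55.6))
E
```

```text
t 7.2 grasp [ 470.1 -119.3   52.9] x [-0.161  0.546  0.822] z [-0.233  0.788 -0.569] j [ 0.79  0.76 -0.32  1.61 -0.42  1.54  0.94] F [-0.1  0.1 -2.3] gap 43.8 ff 39.99905900331214
d [-0.007 -0.002 -0.001] r [ 0.     0.003 -0.001]
```

>>> step_arm(motion=[{"dx": -0.007, "dy": 0, "dz": 0.005, "rx": 0, "ry": 0, "rz": 0, "fingers": -0.3}, {"dx": -0.007, "dy": 0, "dz": 0.005, "rx": 0, "ry": 0, "rz": 0, "fingers": -0.3}, {"dx": -0.007, "dy": 0, "dz": 0.005, "rx": 0, "ry": 0, "rz": 0, "fingers": 0.4}, {"dx": -0.007, "dy": 0, "dz": 0.005, "rx": 0, "ry": 0, "rz": 0, "fingers": 0.4}, {"dx": -0.007, "dy": 0, "dz": 0.005, "rx": 0, "ry": 0, "rz": 0, "fingers": 0.4}, {"dx": -0.007, "dy": 0, "dz": 0.005, "rx": 0, "ry": 0, "rz": 0, "fingers": 0.4}, {"dx": -0.007, "dy": 0, "dz": 0.005, "rx": 0, "ry": 0, "rz": 0, "fingers": 0.4}, {"dx": -0.007, "dy": 0, "dz": 0.005, "rx": 0, "ry": 0, "rz": 0, "fingers": 0.4}, {"dx": -0.007, "dy": 0, "dz": 0.005, "rx": 0, "ry": 0, "rz": 0, "fingers": 0.4}, {"dx": -0.007, "dy": 0, "dz": 0.005, "rx": 0, "ry": 0, "rz": 0, "fingers": 0.4}])

```text
time_s: 8.2
tcp_pos: [468.8, -115.2, 48.5]
tool_rot: [0.53, 0.709, 0.278, -0.372]
force: [-0.0, -0.7, 0.3]
finger_gap: 0.699
finger_force: 0.0
```

```bash
python3 - <<'E'
from bench import *;from h import *
s=read_state();show(s)
f=grab_frame("top");im=f["img"]
m=im.min(2)>185;m[:190]=0;m[270:]=0;m[:,:270]=0;m[:,400:]=0
c=big(m)[0];print(cv2.minAreaRect(cast(f,c[:,0],100)[:,:2].astype(np.float32)))
a=f["img"][180:270,260:380,::-1];g=grab_frame("scene")["img"][130:250,100:220,::-1]
cv2.imwrite("pics/s3.png",np.hstack([cv2.resize(a,(480,360)),cv2.resize(g,(360,360))][:2])[:, :800])
E
```

```text
t 8.2 grasp [ 469.9 -119.2   51.3] x [-0.16   0.546  0.822] z [-0.234  0.789 -0.569] j [ 0.79  0.76 -0.32  1.61 -0.42  1.54  0.94] F [-0.  -0.7  0.3] gap 60.8 ff 0.0
((471.9026794433594, -120.18030548095703), (44.811195373535156, 44.722232818603516), 16.40203285217285)
```

View pics/s3.png

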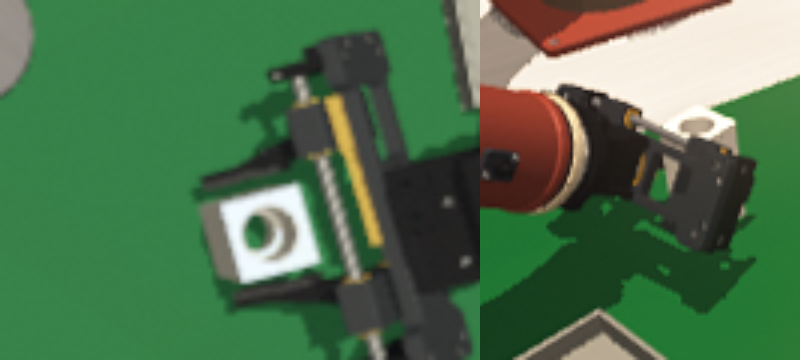

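The sleeve stands upright and released, with its top face centred at about (471.9,-120.2). I'll close again and lift.

>>> step_arm(motion=[{"dx": 0, "dy": 0, "dz": 0, "rx": 0, "ry": 0, "rz": 0, "fingers": -0.3}, {"dx": 0, "dy": 0, "dz": 0, "rx": 0, "ry": 0, "rz": 0, "fingers": -0.3}, {"dx": 0, "dy": 0, "dz": 0, "rx": 0, "ry": 0, "rz": 0, "fingers": -0.3}, {"dx": 0, "dy": 0, "dz": 0, "rx": 0, "ry": 0, "rz": 0, "fingers": -0.3}, {"dx": 0, "dy": 0, "dz": 0, "rx": 0, "ry": 0, "rz": 0, "fingers": -0.3}, {"dx": 0.08, "dy": 0, "dz": -0.055, "rx": 0, "ry": 0, "rz": 0, "fingers": -0.3}, {"dx": 0.18, "dy": 0, "dz": -0.125, "rx": 0, "ry": 0, "rz": 0, "fingers": -0.3}, {"dx": 0.3, "dy": 0, "dz": -0.208, "rx": 0, "ry": 0, "rz": 0, "fingers": -0.3}, {"dx": 0.41, "dy": 0, "dz": -0.284, "rx": 0, "ry": 0, "rz": 0, "fingers": -0.3}, {"dx": 0.504, "dy": 0, "dz": -0.349, "rx": 0, "ry": 0, "rz": 0, "fingers": -0.3}])

```text
time_s: 9.3
tcp_pos: [469.3, -115.4, 143.0]
tool_rot: [0.53, 0.71, 0.278, -0.371]
force: [0.5, -0.4, -2.5]
finger_gap: 0.505
finger_force: 40.0
```

```bash
cat >> h.py <<'E'
def sleeve_top(f,s,zoff):
    "centre of the held sleeve's white top face; zoff = top face height above grasp point"
    R=Rn.from_quat(s["tool_rot"]).as_matrix();g=s["tcp_pos"]-5*R[:,2];zt=g[2]+zoff
    p=f["R"]@np.array([g[0],g[1],zt])+f["t"];u=f["camera_matrix"]@(p/p[2]);u=u[:2].astype(int)
    m=f["img"].min(2)>185;w=np.zeros_like(m);w[u[1]-20:u[1]+20,u[0]-20:u[0]+20]=1
    c=big(m&w)[0];r=cv2.minAreaRect(cast(f,c[:,0],zt)[:,:2].astype(np.float32));print("top",r,"grasp",g.round(1));return np.array(r[0])
GA=np.array([586.3,54.7])
E
python3 - <<'E'
from bench import *;from h import *
s=read_state();show(s)
f=grab_frame("top");c=sleeve_top(f,s,48.7)
R0=Rn.from_quat(s["tool_rot"]).as_matrix();g=s["tcp_pos"]-5*R0[:,2]
need(s,[*(g[:2]+GA-c),145],R0)
E
```

```text
t 9.3 grasp [ 470.4 -119.4  145.9] x [-0.162  0.547  0.821] z [-0.233  0.788 -0.57 ] j [ 0.8   0.63 -0.33  1.59 -0.46  1.67  0.88] F [ 0.5 -0.4 -2.5] gap 43.9 ff 39.996844462584704
top ((471.96258544921875, -120.23835754394531), (44.460811614990234, 44.611572265625), 16.253225326538086) grasp [ 470.4 -119.4  145.9]
d [0.509 1.062 0.745] r [0. 0. 0.]
```

>>> step_arm(motion=[{"dx": 0.03, "dy": 0.06, "dz": 0.04, "rx": 0, "ry": 0, "rz": 0, "fingers": -0.3}, {"dx": 0.09, "dy": 0.19, "dz": 0.13, "rx": 0, "ry": 0, "rz": 0, "fingers": -0.3}, {"dx": 0.16, "dy": 0.33, "dz": 0.23, "rx": 0, "ry": 0, "rz": 0, "fingers": -0.3}, {"dx": 0.23, "dy": 0.47, "dz": 0.33, "rx": 0, "ry": 0, "rz": 0, "fingers": -0.3}, {"dx": 0.29, "dy": 0.61, "dz": 0.43, "rx": 0, "ry": 0, "rz": 0, "fingers": -0.3}, {"dx": 0.36, "dy": 0.75, "dz": 0.53, "rx": 0, "ry": 0, "rz": 0, "fingers": -0.3}, {"dx": 0.42, "dy": 0.88, "dz": 0.62, "rx": 0, "ry": 0, "rz": 0, "fingers": -0.3}, {"dx": 0.46, "dy": 0.96, "dz": 0.67, "rx": 0, "ry": 0, "rz": 0, "fingers": -0.3}, {"dx": 0.48, "dy": 1, "dz": 0.7, "rx": 0, "ry": 0, "rz": 0, "fingers": -0.3}, {"dx": 0.48, "dy": 1, "dz": 0.7, "rx": 0, "ry": 0, "rz": 0, "fingers": -0.3}])

```text
time_s: 10.35
tcp_pos: [576.5, 50.8, 139.5]
tool_rot: [0.53, 0.71, 0.277, -0.373]
force: [-0.3, 0.1, -2.3]
finger_gap: 0.503
finger_force: 40.0
```

```bash
python3 - <<'E'
from bench import *;from h import *
s=read_state();show(s)
f=grab_frame("top");c=sleeve_top(f,s,48.7)
R0=Rn.from_quat(s["tool_rot"]).as_matrix();g=s["tcp_pos"]-5*R0[:,2]
need(s,[*(g[:2]+GA-c),145],Rt(106.5,55.4));need(s,[*(g[:2]+GA-c),115],Rt(106.5,55.4))
E
```

```text
t 10.35 grasp [577.7  46.8 142.3] x [-0.161  0.545  0.823] z [-0.236  0.789 -0.568] j [ 0.57  0.69 -0.42  1.53 -0.57  1.5   0.66] F [-0.3  0.1 -2.3] gap 43.8 ff 39.99696620972827
top ((579.3348999023438, 45.92397689819336), (44.60160446166992, 45.08155822753906), 16.602006912231445) grasp [577.7  46.8 142.3]
d [0.039 0.061 0.025] r [-0.001  0.    -0.   ]
d [-0.125  0.062  0.139] r [-0.001  0.    -0.   ]
```

>>> step_arm(motion=[{"dx": 0.02, "dy": 0.03, "dz": 0.012, "rx": 0, "ry": 0, "rz": 0, "fingers": -0.3}, {"dx": 0.039, "dy": 0.061, "dz": 0.025, "rx": 0, "ry": 0, "rz": 0, "fingers": -0.3}, {"dx": 0.039, "dy": 0.061, "dz": 0.025, "rx": 0, "ry": 0, "rz": 0, "fingers": -0.3}, {"dx": 0.039, "dy": 0.061, "dz": 0.025, "rx": 0, "ry": 0, "rz": 0, "fingers": -0.3}, {"dx": 0.006, "dy": 0.061, "dz": 0.048, "rx": 0, "ry": 0, "rz": 0, "fingers": -0.3}, {"dx": -0.027, "dy": 0.061, "dz": 0.071, "rx": 0, "ry": 0, "rz": 0, "fingers": -0.3}, {"dx": -0.06, "dy": 0.062, "dz": 0.094, "rx": 0, "ry": 0, "rz": 0, "fingers": -0.3}, {"dx": -0.09, "dy": 0.062, "dz": 0.115, "rx": 0, "ry": 0, "rz": 0, "fingers": -0.3}, {"dx": -0.125, "dy": 0.062, "dz": 0.139, "rx": 0, "ry": 0, "rz": 0, "fingers": -0.3}, {"dx": -0.125, "dy": 0.062, "dz": 0.139, "rx": 0, "ry": 0, "rz": 0, "fingers": -0.3}])

```text
time_s: 11.4
tcp_pos: [583.5, 58.9, 111.4]
tool_rot: [0.53, 0.709, 0.278, -0.373]
force: [0.7, 5.5, -6.9]
finger_gap: 0.503
finger_force: 40.0
```

```bash
python3 - <<'E'
from bench import *;from h import *
s=read_state();show(s)
f=grab_frame("top");c=sleeve_top(f,s,48.7)
R0=Rn.from_quat(s["tool_rot"]).as_matrix();g=s["tcp_pos"]-5*R0[:,2]
for z in(92,86): need(s,[*(g[:2]),z],R0)
need(s,[*(g[:2]+GA-c),92],R0)
E
```

```text
t 11.4 grasp [584.6  55.  114.3] x [-0.16   0.545  0.823] z [-0.234  0.789 -0.568] j [ 0.55  0.73 -0.42  1.53 -0.57  1.46  0.68] F [ 0.7  5.5 -6.9] gap 43.8 ff 39.99828633153811
top ((586.3138427734375, 53.94395065307617), (44.631290435791016, 44.725852966308594), 16.6584529876709) grasp [584.6  55.  114.3]
d [-0.122  0.     0.084] r [0. 0. 0.]
d [-0.155  0.     0.107] r [0. 0. 0.]
d [-0.119  0.002  0.088] r [0. 0. 0.]
```

>>> step_arm(motion=[{"dx": -0.016, "dy": 0, "dz": 0.018, "rx": 0, "ry": 0, "rz": 0, "fingers": -0.3}, {"dx": -0.035, "dy": 0, "dz": 0.032, "rx": 0, "ry": 0, "rz": 0, "fingers": -0.3}, {"dx": -0.055, "dy": 0, "dz": 0.046, "rx": 0, "ry": 0, "rz": 0, "fingers": -0.3}, {"dx": -0.075, "dy": 0, "dz": 0.06, "rx": 0, "ry": 0, "rz": 0, "fingers": -0.3}, {"dx": -0.095, "dy": 0, "dz": 0.074, "rx": 0, "ry": 0, "rz": 0, "fingers": -0.3}, {"dx": -0.11, "dy": 0, "dz": 0.084, "rx": 0, "ry": 0, "rz": 0, "fingers": -0.3}, {"dx": -0.12, "dy": 0, "dz": 0.091, "rx": 0, "ry": 0, "rz": 0, "fingers": -0.3}, {"dx": -0.13, "dy": 0, "dz": 0.098, "rx": 0, "ry": 0, "rz": 0, "fingers": -0.3}, {"dx": -0.133, "dy": 0, "dz": 0.1, "rx": 0, "ry": 0, "rz": 0, "fingers": -0.3}, {"dx": -0.133, "dy": 0, "dz": 0.1, "rx": 0, "ry": 0, "rz": 0, "fingers": -0.3}], newtons=25)

```text
time_s: 12.45
tcp_pos: [583.4, 59.1, 87.4]
tool_rot: [0.53, 0.709, 0.277, -0.372]
force: [0.4, 3.1, -4.9]
finger_gap: 0.501
finger_force: 25.0
```

```bash
python3 - <<'E'
from bench import *;from h import *
s=read_state();show(s)
R0=Rn.from_quat(s["tool_rot"]).as_matrix();g=s["tcp_pos"]-5*R0[:,2]
for z in(87,84,64): need(s,[*(g[:2]),z],R0)
E
```

```text
t 12.45 grasp [584.5  55.2  90.2] x [-0.16   0.546  0.822] z [-0.234  0.788 -0.569] j [ 0.55  0.76 -0.41  1.54 -0.56  1.43  0.7 ] F [ 0.4  3.1 -4.9] gap 43.6 ff 24.997327536111698
d [-0.018  0.     0.012] r [0. 0. 0.]
d [-0.034  0.     0.024] r [0. 0. 0.]
d [-0.144  0.     0.099] r [0. 0. 0.]
```

>>> step_arm(motion=[{"dx": -0.003, "dy": 0, "dz": 0.006, "rx": 0, "ry": 0, "rz": 0, "fingers": -0.3}, {"dx": -0.008, "dy": 0, "dz": 0.01, "rx": 0, "ry": 0, "rz": 0, "fingers": -0.3}, {"dx": -0.012, "dy": 0, "dz": 0.013, "rx": 0, "ry": 0, "rz": 0, "fingers": -0.3}, {"dx": -0.016, "dy": 0, "dz": 0.016, "rx": 0, "ry": 0, "rz": 0, "fingers": -0.3}, {"dx": -0.02, "dy": 0, "dz": 0.018, "rx": 0, "ry": 0, "rz": 0, "fingers": -0.3}, {"dx": -0.024, "dy": 0, "dz": 0.021, "rx": 0, "ry": 0, "rz": 0, "fingers": -0.3}, {"dx": -0.028, "dy": 0, "dz": 0.023, "rx": 0, "ry": 0, "rz": 0, "fingers": -0.3}, {"dx": -0.031, "dy": 0, "dz": 0.026, "rx": 0, "ry": 0, "rz": 0, "fingers": -0.3}, {"dx": -0.031, "dy": 0, "dz": 0.026, "rx": 0, "ry": 0, "rz": 0, "fingers": -0.3}, {"dx": -0.031, "dy": 0, "dz": 0.026, "rx": 0, "ry": 0, "rz": 0, "fingers": -0.3}])

```text
time_s: 13.45
tcp_pos: [583.6, 60.4, 83.4]
tool_rot: [0.529, 0.709, 0.278, -0.373]
force: [-0.8, 0.0, 10.5]
finger_gap: 0.501
finger_force: 25.0
```

```bash
python3 - <<'E'
from bench import *;from h import *
s=read_state();show(s)
R0=Rn.from_quat(s["tool_rot"]).as_matrix();g=s["tcp_pos"]-5*R0[:,2]
for z in(84,66,63): need(s,[*(g[:2]),z],R0)
E
```

```text
t 13.45 grasp [584.8  56.5  86.3] x [-0.162  0.544  0.824] z [-0.234  0.79  -0.567] j [ 0.55  0.76 -0.41  1.54 -0.56  1.42  0.7 ] F [-0.8  0.  10.5] gap 43.6 ff 24.997220310615376
d [-0.012 -0.     0.009] r [0. 0. 0.]
d [-0.111 -0.     0.077] r [0. 0. 0.]
d [-0.128 -0.     0.088] r [0. 0. 0.]
```

Vertical force rose from -4.9 to +10.5 N with the sleeve centre about 71 mm above the seat, so this one stops short and goes in the round dish. I'll hold briefly and then lift it off.

>>> step_arm(motion=[{"dx": 0, "dy": 0, "dz": 0, "rx": 0, "ry": 0, "rz": 0, "fingers": -0.3}, {"dx": 0, "dy": 0, "dz": 0, "rx": 0, "ry": 0, "rz": 0, "fingers": -0.3}, {"dx": 0.03, "dy": 0, "dz": -0.02, "rx": 0, "ry": 0, "rz": 0, "fingers": -0.3}, {"dx": 0.07, "dy": 0, "dz": -0.048, "rx": 0, "ry": 0, "rz": 0, "fingers": -0.3}, {"dx": 0.12, "dy": 0, "dz": -0.083, "rx": 0, "ry": 0, "rz": 0, "fingers": -0.3}, {"dx": 0.17, "dy": 0, "dz": -0.117, "rx": 0, "ry": 0, "rz": 0, "fingers": -0.3}, {"dx": 0.22, "dy": 0, "dz": -0.152, "rx": 0, "ry": 0, "rz": 0, "fingers": -0.3}, {"dx": 0.27, "dy": 0, "dz": -0.186, "rx": 0, "ry": 0, "rz": 0, "fingers": -0.3}, {"dx": 0.32, "dy": 0, "dz": -0.22, "rx": 0, "ry": 0, "rz": 0, "fingers": -0.3}, {"dx": 0.34, "dy": 0, "dz": -0.235, "rx": 0, "ry": 0, "rz": 0, "fingers": -0.3}], newtons=40)

```text
time_s: 14.45
tcp_pos: [583.6, 59.8, 144.8]
tool_rot: [0.53, 0.71, 0.278, -0.372]
force: [0.6, 0.3, -3.0]
finger_gap: 0.504
finger_force: 40.0
```

```bash
python3 - <<'E'
from bench import *;from h import *
s=read_state();show(s)
f=grab_frame("top");c=sleeve_top(f,s,48.7)
R0=Rn.from_quat(s["tool_rot"]).as_matrix();g=s["tcp_pos"]-5*R0[:,2]
need(s,[*(g[:2]+np.array([615,290])-c),145],R0)
E
```

```text
t 14.45 grasp [584.8  55.8 147.6] x [-0.162  0.546  0.822] z [-0.233  0.788 -0.569] j [ 0.56  0.69 -0.42  1.52 -0.58  1.49  0.65] F [ 0.6  0.3 -3. ] gap 43.8 ff 39.997075335122645
top ((586.324462890625, 54.94917297363281), (44.56802749633789, 45.150238037109375), 16.681753158569336) grasp [584.8  55.8 147.6]
d [0.81  0.628 1.201] r [0. 0. 0.]
```

>>> step_arm(motion=[{"dx": 0.04, "dy": 0.03, "dz": 0.06, "rx": 0, "ry": 0, "rz": 0, "fingers": -0.3}, {"dx": 0.12, "dy": 0.09, "dz": 0.18, "rx": 0, "ry": 0, "rz": 0, "fingers": -0.3}, {"dx": 0.2, "dy": 0.155, "dz": 0.3, "rx": 0, "ry": 0, "rz": 0, "fingers": -0.3}, {"dx": 0.28, "dy": 0.22, "dz": 0.42, "rx": 0, "ry": 0, "rz": 0, "fingers": -0.3}, {"dx": 0.36, "dy": 0.28, "dz": 0.54, "rx": 0, "ry": 0, "rz": 0, "fingers": -0.3}, {"dx": 0.44, "dy": 0.345, "dz": 0.66, "rx": 0, "ry": 0, "rz": 0, "fingers": -0.3}, {"dx": 0.52, "dy": 0.41, "dz": 0.78, "rx": 0, "ry": 0, "rz": 0, "fingers": -0.3}, {"dx": 0.59, "dy": 0.46, "dz": 0.88, "rx": 0, "ry": 0, "rz": 0, "fingers": -0.3}, {"dx": 0.64, "dy": 0.5, "dz": 0.95, "rx": 0, "ry": 0, "rz": 0, "fingers": -0.3}, {"dx": 0.66, "dy": 0.51, "dz": 0.98, "rx": 0, "ry": 0, "rz": 0, "fingers": -0.3}])

```text
time_s: 15.5
tcp_pos: [606.1, 253.4, 141.5]
tool_rot: [0.53, 0.71, 0.277, -0.373]
force: [0.0, 0.4, -2.7]
finger_gap: 0.503
finger_force: 40.0
```

```bash
python3 - <<'E'
from bench import *;from h import *
s=read_state();show(s)
R=Rt(106.5,55.4)
need(s,[613,291,120],R);need(s,[613,291,60],R);need(s,[613,291,55.5],R)
E
```

```text
t 15.5 grasp [607.3 249.5 144.3] x [-0.162  0.545  0.823] z [-0.235  0.788 -0.568] j [ 0.34  0.69 -0.51  1.55 -0.66  1.27  0.49] F [ 0.   0.4 -2.7] gap 43.7 ff 39.99708780320361
d [0.011 0.116 0.301] r [-0.001  0.     0.   ]
d [-0.318  0.116  0.529] r [-0.001  0.     0.   ]
d [-0.343  0.116  0.546] r [-0.001  0.     0.   ]
```

>>> step_arm(motion=[{"dx": 0.005, "dy": 0.05, "dz": 0.12, "rx": 0, "ry": 0, "rz": 0, "fingers": -0.3}, {"dx": 0.01, "dy": 0.1, "dz": 0.26, "rx": 0, "ry": 0, "rz": 0, "fingers": -0.3}, {"dx": -0.03, "dy": 0.116, "dz": 0.33, "rx": 0, "ry": 0, "rz": 0, "fingers": -0.3}, {"dx": -0.1, "dy": 0.116, "dz": 0.378, "rx": 0, "ry": 0, "rz": 0, "fingers": -0.3}, {"dx": -0.17, "dy": 0.116, "dz": 0.426, "rx": 0, "ry": 0, "rz": 0, "fingers": -0.3}, {"dx": -0.24, "dy": 0.116, "dz": 0.475, "rx": 0, "ry": 0, "rz": 0, "fingers": -0.3}, {"dx": -0.29, "dy": 0.116, "dz": 0.51, "rx": 0, "ry": 0, "rz": 0, "fingers": -0.3}, {"dx": -0.318, "dy": 0.116, "dz": 0.529, "rx": 0, "ry": 0, "rz": 0, "fingers": -0.3}, {"dx": -0.332, "dy": 0.116, "dz": 0.538, "rx": 0, "ry": 0, "rz": 0, "fingers": -0.3}, {"dx": -0.334, "dy": 0.116, "dz": 0.54, "rx": 0, "ry": 0, "rz": 0, "fingers": -0.3}])

```text
time_s: 16.5
tcp_pos: [612.4, 292.7, 54.0]
tool_rot: [0.53, 0.709, 0.278, -0.372]
force: [0.8, 0.3, -3.4]
finger_gap: 0.502
finger_force: 40.0
```

```bash
python3 - <<'E'
from bench import *;from h import *
s=read_state();show(s)
f=grab_frame("top");c=sleeve_top(f,s,48.7)
need(s,[613,291,55.3],Rt(106.5,55.4))
E
```

```text
t 16.5 grasp [613.6 288.8  56.9] x [-0.16   0.546  0.822] z [-0.233  0.789 -0.569] j [ 0.28  0.82 -0.5   1.56 -0.66  1.13  0.55] F [ 0.8  0.3 -3.4] gap 43.7 ff 39.996977609116584
top ((615.9569702148438, 288.6523132324219), (46.34086990356445, 45.850379943847656), 16.732194900512695) grasp [613.6 288.8  56.9]
d [0.    0.    0.019] r [ 0.     0.001 -0.001]
```

>>> step_arm(motion=[{"dx": -0.008, "dy": 0, "dz": 0.005, "rx": 0, "ry": 0, "rz": 0, "fingers": -0.3}, {"dx": -0.01, "dy": 0, "dz": 0.007, "rx": 0, "ry": 0, "rz": 0, "fingers": -0.3}, {"dx": -0.01, "dy": 0, "dz": 0.007, "rx": 0, "ry": 0, "rz": 0, "fingers": 0.5}, {"dx": -0.01, "dy": 0, "dz": 0.007, "rx": 0, "ry": 0, "rz": 0, "fingers": 0.5}, {"dx": -0.01, "dy": 0, "dz": 0.007, "rx": 0, "ry": 0, "rz": 0, "fingers": 0.5}, {"dx": -0.01, "dy": 0, "dz": 0.007, "rx": 0, "ry": 0, "rz": 0, "fingers": 0.5}, {"dx": -0.01, "dy": 0, "dz": -0.05, "rx": 0, "ry": 0, "rz": 0, "fingers": 0.5}, {"dx": -0.01, "dy": 0, "dz": -0.25, "rx": 0, "ry": 0, "rz": 0, "fingers": 0.5}, {"dx": -0.01, "dy": 0, "dz": -0.5, "rx": 0, "ry": 0, "rz": 0, "fingers": 1}, {"dx": -0.01, "dy": 0, "dz": -0.75, "rx": 0, "ry": 0, "rz": 0, "fingers": 1}])

```text
time_s: 17.55
tcp_pos: [638.8, 202.0, 117.7]
tool_rot: [0.53, 0.709, 0.277, -0.372]
force: [0.4, -0.4, 0.4]
finger_gap: 0.855
finger_force: 0.0
```

```bash
python3 - <<'E'
from bench import *;from h import *
s=read_state();show(s)
f=grab_frame("top");im=f["img"]
m=im.min(2)>185;w=np.zeros_like(m);w[140:215,115:190]=1
c=big(m&w)[0];print(cv2.minAreaRect(cast(f,c[:,0],105)[:,:2].astype(np.float32)))
need(s,(451.5,120.6,130),Rt(96.8,-35));need(s,(451.5,120.6,180),Rt(96.8,0))
cv2.imwrite("pics/s4.png",np.hstack([cv2.resize(im[130:260,100:280,::-1],(498,360)),cv2.resize(grab_frame("scene")["img"][80:220,230:350,::-1],(300,350)).copy().__class__((10,300,3),np.uint8) if 0 else cv2.resize(grab_frame("scene")["img"][90:210,240:350,::-1],(300,360))]))
E
```

```text
t 17.55 grasp [640.  198.  120.5] x [-0.16   0.546  0.822] z [-0.234  0.788 -0.569] j [ 0.37  0.77 -0.47  1.46 -0.62  1.33  0.52] F [ 0.4 -0.4  0.4] gap 74.4 ff 0.0
((616.2454833984375, 288.781005859375), (46.17707824707031, 45.752620697021484), 16.33222770690918)
d [-0.061 -1.355 -0.182] r [-0.022 -1.001  0.118]
d [ 0.218 -1.352 -0.353] r [-0.053 -0.613  0.099]
```

View pics/s4.png

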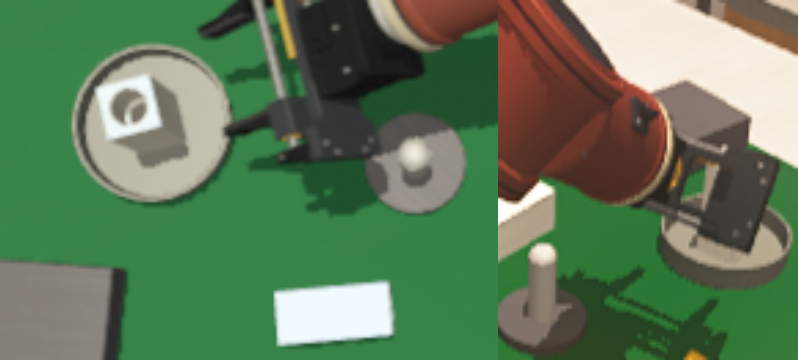

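The first sleeve stands in the dish at (616,289). In the crop it is at (128,105) and the second sleeve is at (335,312). I'm moving to the second sleeve and rotating the tilt to -35°.

>>> step_arm(motion=[{"dx": 0.1, "dy": -0.2, "dz": -0.15, "rx": 0, "ry": -0.09, "rz": 0.01, "fingers": 1}, {"dx": 0.2, "dy": -0.45, "dz": -0.3, "rx": 0, "ry": -0.18, "rz": 0.03, "fingers": 1}, {"dx": 0.2, "dy": -0.7, "dz": -0.35, "rx": -0.01, "ry": -0.27, "rz": 0.04, "fingers": 1}, {"dx": 0.2, "dy": -0.95, "dz": -0.35, "rx": -0.01, "ry": -0.36, "rz": 0.05, "fingers": 1}, {"dx": 0.2, "dy": -1, "dz": -0.35, "rx": -0.01, "ry": -0.45, "rz": 0.06, "fingers": 1}, {"dx": 0.2, "dy": -1, "dz": -0.35, "rx": -0.01, "ry": -0.54, "rz": 0.07, "fingers": 1}, {"dx": 0.2, "dy": -1, "dz": -0.35, "rx": -0.02, "ry": -0.63, "rz": 0.08, "fingers": 1}, {"dx": 0.2, "dy": -1, "dz": -0.35, "rx": -0.02, "ry": -0.72, "rz": 0.09, "fingers": 1}, {"dx": 0.2, "dy": -1, "dz": -0.35, "rx": -0.02, "ry": -0.81, "rz": 0.1, "fingers": 1}, {"dx": 0.2, "dy": -1, "dz": -0.35, "rx": -0.02, "ry": -0.9, "rz": 0.11, "fingers": 1}])

```text
time_s: 18.65
tcp_pos: [502.9, 136.3, 173.0]
tool_rot: [0.643, 0.731, -0.153, 0.167]
force: [0.5, -0.5, -0.1]
finger_gap: 1.002
finger_force: 0.0
```

```bash
python3 - <<'E'
from bench import *;from h import *
s=read_state();show(s)
for z in(90,28): need(s,(451.5,120.6,z),Rt(96.8,-35))
E
```

```text
t 18.65 grasp [502.6 138.5 177.4] x [-0.117  0.889 -0.442] z [ 0.048 -0.439 -0.897] j [-0.23  0.28 -0.45  1.77  0.51  1.41 -0.71] F [ 0.5 -0.5 -0.1] gap 87.2 ff 0.0
d [ 0.186 -0.348  0.559] r [-0.002 -0.097  0.007]
d [ 0.369 -0.344  0.929] r [-0.002 -0.097  0.007]
```

>>> step_arm(motion=[{"dx": 0.06, "dy": -0.15, "dz": 0.2, "rx": 0, "ry": -0.05, "rz": 0, "fingers": 1}, {"dx": 0.13, "dy": -0.3, "dz": 0.4, "rx": 0, "ry": -0.097, "rz": 0.007, "fingers": 1}, {"dx": 0.186, "dy": -0.348, "dz": 0.559, "rx": 0, "ry": -0.097, "rz": 0.007, "fingers": 1}, {"dx": 0.186, "dy": -0.348, "dz": 0.559, "rx": 0, "ry": -0.097, "rz": 0.007, "fingers": 1}, {"dx": 0.24, "dy": -0.346, "dz": 0.67, "rx": 0, "ry": -0.097, "rz": 0.007, "fingers": 1}, {"dx": 0.3, "dy": -0.345, "dz": 0.79, "rx": 0, "ry": -0.097, "rz": 0.007, "fingers": 1}, {"dx": 0.35, "dy": -0.344, "dz": 0.89, "rx": 0, "ry": -0.097, "rz": 0.007, "fingers": 1}, {"dx": 0.369, "dy": -0.344, "dz": 0.925, "rx": 0, "ry": -0.097, "rz": 0.007, "fingers": 1}, {"dx": 0.369, "dy": -0.344, "dz": 0.925, "rx": 0, "ry": -0.097, "rz": 0.007, "fingers": -0.3}, {"dx": 0.369, "dy": -0.344, "dz": 0.925, "rx": 0, "ry": -0.097, "rz": 0.007, "fingers": -0.3}])

```text
time_s: 19.65
tcp_pos: [451.0, 118.4, 23.7]
tool_rot: [0.634, 0.714, -0.2, 0.22]
force: [0.3, 0.3, -0.0]
finger_gap: 0.895
finger_force: 0.0
```

```bash
python3 - <<'E'
from bench import *;from h import *
s=read_state();show(s)
need(s,(451.5,120.6,28),Rt(96.8,-35));need(s,(451.5,120.6,110),Rt(96.8,-35))
E
```

```text
t 19.65 grasp [450.7 121.2  27.8] x [-0.1    0.817 -0.568] z [ 0.06  -0.565 -0.823] j [-0.35  0.46 -0.44  1.97  0.68  1.27 -1.05] F [ 0.3  0.3 -0. ] gap 77.8 ff 0.0
d [-0.005  0.005  0.001] r [-0.004 -0.004  0.002]
d [-0.316  0.001 -0.448] r [-0.004 -0.004  0.002]
```

>>> step_arm(motion=[{"dx": 0, "dy": 0, "dz": 0, "rx": 0, "ry": 0, "rz": 0, "fingers": -0.3}, {"dx": 0, "dy": 0, "dz": 0, "rx": 0, "ry": 0, "rz": 0, "fingers": -0.3}, {"dx": 0, "dy": 0, "dz": 0, "rx": 0, "ry": 0, "rz": 0, "fingers": -0.3}, {"dx": 0, "dy": 0, "dz": 0, "rx": 0, "ry": 0, "rz": 0, "fingers": -0.3}, {"dx": 0, "dy": 0, "dz": 0, "rx": 0, "ry": 0, "rz": 0, "fingers": -0.3}, {"dx": 0, "dy": 0, "dz": 0, "rx": 0, "ry": 0, "rz": 0, "fingers": -0.3}, {"dx": 0, "dy": 0, "dz": 0, "rx": 0, "ry": 0, "rz": 0, "fingers": -0.3}, {"dx": -0.06, "dy": 0, "dz": -0.08, "rx": 0, "ry": 0, "rz": 0, "fingers": -0.3}, {"dx": -0.16, "dy": 0, "dz": -0.22, "rx": 0, "ry": 0, "rz": 0, "fingers": -0.3}, {"dx": -0.26, "dy": 0, "dz": -0.37, "rx": 0, "ry": 0, "rz": 0, "fingers": -0.3}])

```text
time_s: 20.65
tcp_pos: [450.4, 117.4, 91.8]
tool_rot: [0.633, 0.714, -0.202, 0.22]
force: [1.1, 0.2, -2.0]
finger_gap: 0.505
finger_force: 39.9
```

```bash
python3 - <<'E'
from bench import *;from h import *
s=read_state();show(s)
need(s,(480,-40,120),Rt(96.8,55))
E
```

```text
t 20.65 grasp [450.2 120.2  95.9] x [-0.102  0.816 -0.569] z [ 0.058 -0.566 -0.822] j [-0.33  0.35 -0.46  1.94  0.62  1.37 -0.95] F [ 1.1  0.2 -2. ] gap 43.9 ff 39.939328027903684
d [-0.95   0.071  0.451] r [-0.007  0.996 -0.002]
```

>>> step_arm(motion=[{"dx": -0.08, "dy": 0, "dz": -0.1, "rx": 0, "ry": 0.08, "rz": 0, "fingers": -0.3}, {"dx": -0.2, "dy": 0.01, "dz": -0.1, "rx": 0, "ry": 0.17, "rz": 0, "fingers": -0.3}, {"dx": -0.33, "dy": 0.02, "dz": 0, "rx": 0, "ry": 0.26, "rz": 0, "fingers": -0.3}, {"dx": -0.46, "dy": 0.03, "dz": 0.1, "rx": 0, "ry": 0.35, "rz": 0, "fingers": -0.3}, {"dx": -0.59, "dy": 0.04, "dz": 0.2, "rx": 0, "ry": 0.44, "rz": 0, "fingers": -0.3}, {"dx": -0.72, "dy": 0.05, "dz": 0.3, "rx": 0, "ry": 0.53, "rz": 0, "fingers": -0.3}, {"dx": -0.84, "dy": 0.06, "dz": 0.4, "rx": 0, "ry": 0.62, "rz": 0, "fingers": -0.3}, {"dx": -0.92, "dy": 0.07, "dz": 0.45, "rx": 0, "ry": 0.71, "rz": 0, "fingers": -0.3}, {"dx": -0.95, "dy": 0.07, "dz": 0.45, "rx": 0, "ry": 0.8, "rz": 0, "fingers": -0.3}, {"dx": -0.95, "dy": 0.07, "dz": 0.45, "rx": 0, "ry": 0.89, "rz": 0, "fingers": -0.3}])

```text
time_s: 21.65
tcp_pos: [481.0, -37.7, 118.0]
tool_rot: [0.614, 0.687, 0.257, -0.291]
force: [-0.4, 0.5, -4.4]
finger_gap: 0.502
finger_force: 39.9
```

```bash
python3 - <<'E'
from bench import *;from h import *
s=read_state();show(s)
for z in(60,52.5): need(s,(480,-40,z),Rt(96.8,55.2))
E
```

```text
t 21.65 grasp [481.4 -41.3 121.5] x [-0.078  0.694  0.715] z [-0.084  0.711 -0.699] j [ 0.6   0.44 -0.19  1.83 -0.6   1.38  0.79] F [-0.4  0.5 -4.4] gap 43.7 ff 39.93927184601489
d [-0.281 -0.007  0.293] r [ 0.001  0.106 -0.003]
d [-0.317 -0.007  0.328] r [ 0.001  0.106 -0.003]
```

>>> step_arm(motion=[{"dx": -0.06, "dy": 0, "dz": 0.06, "rx": 0, "ry": 0.05, "rz": 0, "fingers": -0.3}, {"dx": -0.12, "dy": 0, "dz": 0.12, "rx": 0, "ry": 0.106, "rz": -0.003, "fingers": -0.3}, {"dx": -0.18, "dy": -0.005, "dz": 0.18, "rx": 0, "ry": 0.106, "rz": -0.003, "fingers": -0.3}, {"dx": -0.24, "dy": -0.007, "dz": 0.25, "rx": 0, "ry": 0.106, "rz": -0.003, "fingers": -0.3}, {"dx": -0.281, "dy": -0.007, "dz": 0.293, "rx": 0, "ry": 0.106, "rz": -0.003, "fingers": -0.3}, {"dx": -0.298, "dy": -0.007, "dz": 0.309, "rx": 0, "ry": 0.106, "rz": -0.003, "fingers": -0.3}, {"dx": -0.308, "dy": -0.007, "dz": 0.319, "rx": 0, "ry": 0.106, "rz": -0.003, "fingers": -0.3}, {"dx": -0.314, "dy": -0.007, "dz": 0.325, "rx": 0, "ry": 0.106, "rz": -0.003, "fingers": -0.3}, {"dx": -0.316, "dy": -0.007, "dz": 0.327, "rx": 0, "ry": 0.106, "rz": -0.003, "fingers": -0.3}, {"dx": -0.316, "dy": -0.007, "dz": 0.327, "rx": 0, "ry": 0.106, "rz": -0.003, "fingers": -0.3}])

```text
time_s: 22.65
tcp_pos: [478.5, -33.9, 49.6]
tool_rot: [0.589, 0.663, 0.305, -0.347]
force: [-1.9, -1.0, 5.8]
finger_gap: 0.501
finger_force: 39.9
```

```bash
python3 - <<'E'
from bench import *;from h import *
s=read_state();show(s)
need(s,(480,-40,52),Rt(96.8,55.2))
E
```

```text
t 22.65 grasp [479.  -37.9  52.5] x [-0.067  0.57   0.819] z [-0.1    0.813 -0.573] j [ 0.65  0.64 -0.2   1.81 -0.66  1.38  0.93] F [-1.9 -1.   5.8] gap 43.6 ff 39.93495936347891
d [-0.011  0.005 -0.01 ] r [-0.002  0.002 -0.001]
```

>>> step_arm(motion=[{"dx": 0, "dy": 0, "dz": 0, "rx": 0, "ry": 0, "rz": 0, "fingers": 0.4}, {"dx": 0, "dy": 0, "dz": 0, "rx": 0, "ry": 0, "rz": 0, "fingers": 0.4}, {"dx": 0, "dy": 0, "dz": 0, "rx": 0, "ry": 0, "rz": 0, "fingers": 0.4}, {"dx": 0, "dy": 0, "dz": 0, "rx": 0, "ry": 0, "rz": 0, "fingers": 0.4}, {"dx": 0, "dy": 0, "dz": 0, "rx": 0, "ry": 0, "rz": 0, "fingers": 0.4}, {"dx": 0, "dy": 0, "dz": 0, "rx": 0, "ry": 0, "rz": 0, "fingers": 0.4}, {"dx": 0, "dy": 0, "dz": 0, "rx": 0, "ry": 0, "rz": 0, "fingers": 0.4}, {"dx": 0, "dy": 0, "dz": 0, "rx": 0, "ry": 0, "rz": 0, "fingers": 0.4}, {"dx": 0, "dy": 0, "dz": 0, "rx": 0, "ry": 0, "rz": 0, "fingers": 0.4}, {"dx": 0, "dy": 0, "dz": 0, "rx": 0, "ry": 0, "rz": 0, "fingers": 0.4}])

```text
time_s: 23.65
tcp_pos: [478.2, -34.1, 48.2]
tool_rot: [0.589, 0.663, 0.305, -0.347]
force: [0.2, 0.1, 0.7]
finger_gap: 0.699
finger_force: 0.0
```

```bash
python3 - <<'E'
from bench import *;from h import *
s=read_state();show(s)
f=grab_frame("top");c=sleeve_top(f,s,48)
cv2.imwrite("pics/s5.png",cv2.resize(f["img"][140:260,100:340,::-1],None,fx=3,fy=3))
E
```

```text
t 23.65 grasp [478.7 -38.1  51.1] x [-0.065  0.57   0.819] z [-0.101  0.813 -0.574] j [ 0.65  0.64 -0.2   1.81 -0.66  1.38  0.93] F [0.2 0.1 0.7] gap 60.8 ff 0.0
top ((480.3302917480469, -37.20849609375), (44.41319274902344, 44.478946685791016), 6.962413787841797) grasp [478.7 -38.1  51.1]
```

View pics/s5.png

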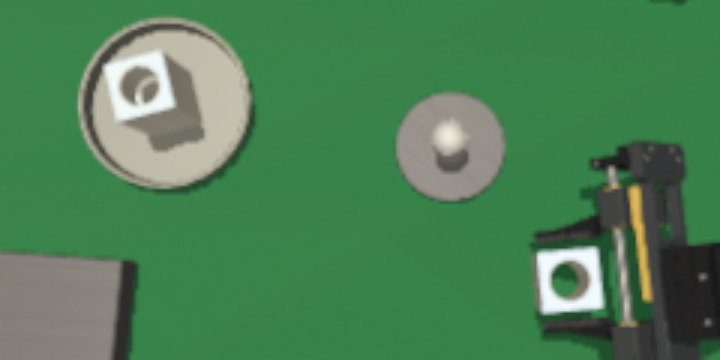

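The second sleeve stands free on the mat (crop (570,280)) and the first is still in the dish (crop (140,88)). I'll close again and lift.

>>> step_arm(motion=[{"dx": 0, "dy": 0, "dz": 0, "rx": 0, "ry": 0, "rz": 0, "fingers": -0.3}, {"dx": 0, "dy": 0, "dz": 0, "rx": 0, "ry": 0, "rz": 0, "fingers": -0.3}, {"dx": 0, "dy": 0, "dz": 0, "rx": 0, "ry": 0, "rz": 0, "fingers": -0.3}, {"dx": 0, "dy": 0, "dz": 0, "rx": 0, "ry": 0, "rz": 0, "fingers": -0.3}, {"dx": 0, "dy": 0, "dz": 0, "rx": 0, "ry": 0, "rz": 0, "fingers": -0.3}, {"dx": 0.08, "dy": 0, "dz": -0.056, "rx": 0, "ry": 0, "rz": 0, "fingers": -0.3}, {"dx": 0.18, "dy": 0, "dz": -0.126, "rx": 0, "ry": 0, "rz": 0, "fingers": -0.3}, {"dx": 0.3, "dy": 0, "dz": -0.21, "rx": 0, "ry": 0, "rz": 0, "fingers": -0.3}, {"dx": 0.42, "dy": 0, "dz": -0.294, "rx": 0, "ry": 0, "rz": 0, "fingers": -0.3}, {"dx": 0.52, "dy": 0, "dz": -0.364, "rx": 0, "ry": 0, "rz": 0, "fingers": -0.3}])

```text
time_s: 24.7
tcp_pos: [478.9, -34.1, 145.9]
tool_rot: [0.589, 0.664, 0.305, -0.346]
force: [0.9, -0.7, -2.8]
finger_gap: 0.506
finger_force: 40.0
```

```bash
python3 - <<'E'
from bench import *;from h import *
s=read_state();show(s)
f=grab_frame("top");c=sleeve_top(f,s,48.5)
R0=Rn.from_quat(s["tool_rot"]).as_matrix();g=s["tcp_pos"]-5*R0[:,2]
need(s,[*(g[:2]+GA-c),146],R0)
E
```

```text
t 24.7 grasp [479.4 -38.2 148.8] x [-0.067  0.571  0.818] z [-0.1    0.812 -0.575] j [ 0.65  0.49 -0.2   1.79 -0.67  1.51  0.83] F [ 0.9 -0.7 -2.8] gap 44.0 ff 39.97047949262196
top ((480.63641357421875, -37.085845947265625), (44.419464111328125, 44.4788932800293), 6.796655178070068) grasp [479.4 -38.2 148.8]
d [0.287 0.773 0.437] r [0. 0. 0.]
```

>>> step_arm(motion=[{"dx": 0.014, "dy": 0.039, "dz": 0.022, "rx": 0, "ry": 0, "rz": 0, "fingers": -0.3}, {"dx": 0.057, "dy": 0.155, "dz": 0.087, "rx": 0, "ry": 0, "rz": 0, "fingers": -0.3}, {"dx": 0.1, "dy": 0.27, "dz": 0.153, "rx": 0, "ry": 0, "rz": 0, "fingers": -0.3}, {"dx": 0.143, "dy": 0.386, "dz": 0.218, "rx": 0, "ry": 0, "rz": 0, "fingers": -0.3}, {"dx": 0.187, "dy": 0.5, "dz": 0.284, "rx": 0, "ry": 0, "rz": 0, "fingers": -0.3}, {"dx": 0.23, "dy": 0.62, "dz": 0.35, "rx": 0, "ry": 0, "rz": 0, "fingers": -0.3}, {"dx": 0.265, "dy": 0.715, "dz": 0.404, "rx": 0, "ry": 0, "rz": 0, "fingers": -0.3}, {"dx": 0.287, "dy": 0.773, "dz": 0.437, "rx": 0, "ry": 0, "rz": 0, "fingers": -0.3}, {"dx": 0.287, "dy": 0.773, "dz": 0.437, "rx": 0, "ry": 0, "rz": 0, "fingers": -0.3}, {"dx": 0.287, "dy": 0.773, "dz": 0.437, "rx": 0, "ry": 0, "rz": 0, "fingers": -0.3}])

```text
time_s: 25.75
tcp_pos: [584.0, 57.2, 140.3]
tool_rot: [0.589, 0.663, 0.305, -0.347]
force: [0.2, -0.1, -2.9]
finger_gap: 0.502
finger_force: 40.0
```

```bash
python3 - <<'E'
from bench import *;from h import *
GA=np.array([586.3,55.3])   # first trial pushed about this far
s=read_state();show(s)
f=grab_frame("top");c=sleeve_top(f,s,48.5)
R0=Rn.from_quat(s["tool_rot"]).as_matrix();g=s["tcp_pos"]-5*R0[:,2]
for z in(144,112,92):need(s,[*(g[:2]+GA-c),z],Rt(96.8,55.1))
E
```

```text
t 25.75 grasp [584.5  53.1 143.1] x [-0.065  0.571  0.819] z [-0.101  0.812 -0.574] j [ 0.49  0.6  -0.26  1.64 -0.74  1.41  0.67] F [ 0.2 -0.1 -2.9] gap 43.6 ff 39.97068637632765
top ((586.02880859375, 54.18532943725586), (44.574947357177734, 45.35188293457031), 6.82144021987915) grasp [584.5  53.1 143.1]
d [0.009 0.003 0.003] r [-0.002  0.002 -0.002]
d [-0.166  0.004  0.125] r [-0.002  0.002 -0.002]
d [-0.275  0.004  0.202] r [-0.002  0.002 -0.002]
```

>>> step_arm(motion=[{"dx": 0.009, "dy": 0.003, "dz": 0.003, "rx": 0, "ry": 0, "rz": 0, "fingers": -0.3}, {"dx": 0.009, "dy": 0.003, "dz": 0.003, "rx": 0, "ry": 0, "rz": 0, "fingers": -0.3}, {"dx": -0.03, "dy": 0.004, "dz": 0.03, "rx": 0, "ry": 0, "rz": 0, "fingers": -0.3}, {"dx": -0.07, "dy": 0.004, "dz": 0.058, "rx": 0, "ry": 0, "rz": 0, "fingers": -0.3}, {"dx": -0.11, "dy": 0.004, "dz": 0.086, "rx": 0, "ry": 0, "rz": 0, "fingers": -0.3}, {"dx": -0.15, "dy": 0.004, "dz": 0.114, "rx": 0, "ry": 0, "rz": 0, "fingers": -0.3}, {"dx": -0.19, "dy": 0.004, "dz": 0.142, "rx": 0, "ry": 0, "rz": 0, "fingers": -0.3}, {"dx": -0.23, "dy": 0.004, "dz": 0.17, "rx": 0, "ry": 0, "rz": 0, "fingers": -0.3}, {"dx": -0.26, "dy": 0.004, "dz": 0.191, "rx": 0, "ry": 0, "rz": 0, "fingers": -0.3}, {"dx": -0.275, "dy": 0.004, "dz": 0.202, "rx": 0, "ry": 0, "rz": 0, "fingers": -0.3}], newtons=30)

```text
time_s: 26.8
tcp_pos: [584.3, 59.0, 88.6]
tool_rot: [0.589, 0.663, 0.305, -0.347]
force: [-0.4, 0.6, -3.0]
finger_gap: 0.511
finger_force: 30.0
```

```bash
python3 - <<'E'
from bench import *;from h import *
s=read_state();show(s)
R0=Rn.from_quat(s["tool_rot"]).as_matrix();g=s["tcp_pos"]-5*R0[:,2]
for z in(80,66,62): need(s,[*(g[:2]),z],R0)
E
```

```text
t 26.8 grasp [584.8  54.9  91.5] x [-0.065  0.57   0.819] z [-0.101  0.813 -0.574] j [ 0.49  0.67 -0.26  1.66 -0.73  1.35  0.73] F [-0.4  0.6 -3. ] gap 44.5 ff 29.972031767538283
d [-0.063  0.     0.044] r [0. 0. 0.]
d [-0.139  0.001  0.098] r [0. 0. 0.]
d [-0.161  0.001  0.113] r [0. 0. 0.]
```

>>> step_arm(motion=[{"dx": -0.005, "dy": 0, "dz": 0.004, "rx": 0, "ry": 0, "rz": 0, "fingers": -0.3}, {"dx": -0.012, "dy": 0, "dz": 0.008, "rx": 0, "ry": 0, "rz": 0, "fingers": -0.3}, {"dx": -0.018, "dy": 0, "dz": 0.013, "rx": 0, "ry": 0, "rz": 0, "fingers": -0.3}, {"dx": -0.024, "dy": 0, "dz": 0.017, "rx": 0, "ry": 0, "rz": 0, "fingers": -0.3}, {"dx": -0.03, "dy": 0, "dz": 0.021, "rx": 0, "ry": 0, "rz": 0, "fingers": -0.3}, {"dx": -0.035, "dy": 0, "dz": 0.025, "rx": 0, "ry": 0, "rz": 0, "fingers": -0.3}, {"dx": -0.038, "dy": 0, "dz": 0.027, "rx": 0, "ry": 0, "rz": 0, "fingers": -0.3}, {"dx": -0.038, "dy": 0, "dz": 0.027, "rx": 0, "ry": 0, "rz": 0, "fingers": -0.3}, {"dx": -0.038, "dy": 0, "dz": 0.027, "rx": 0, "ry": 0, "rz": 0, "fingers": -0.3}, {"dx": -0.038, "dy": 0, "dz": 0.027, "rx": 0, "ry": 0, "rz": 0, "fingers": -0.3}])

```text
time_s: 27.8
tcp_pos: [584.5, 59.0, 82.4]
tool_rot: [0.589, 0.663, 0.305, -0.347]
force: [-0.2, -0.1, -3.1]
finger_gap: 0.503
finger_force: 30.0
```

```bash
python3 - <<'E'
from bench import *;from h import *
s=read_state();show(s)
R0=Rn.from_quat(s["tool_rot"]).as_matrix();g=s["tcp_pos"]-5*R0[:,2]
for z in(66,62): need(s,[*(g[:2]),z],R0)
E
```

```text
t 27.8 grasp [585.   54.9  85.3] x [-0.065  0.57   0.819] z [-0.101  0.813 -0.574] j [ 0.49  0.67 -0.26  1.66 -0.73  1.34  0.73] F [-0.2 -0.1 -3.1] gap 43.8 ff 29.971930541432812
d [-0.105  0.001  0.074] r [0. 0. 0.]
d [-0.127  0.001  0.089] r [0. 0. 0.]
```

>>> step_arm(motion=[{"dx": -0.015, "dy": 0, "dz": 0.011, "rx": 0, "ry": 0, "rz": 0, "fingers": -0.3}, {"dx": -0.032, "dy": 0, "dz": 0.023, "rx": 0, "ry": 0, "rz": 0, "fingers": -0.3}, {"dx": -0.05, "dy": 0, "dz": 0.035, "rx": 0, "ry": 0, "rz": 0, "fingers": -0.3}, {"dx": -0.068, "dy": 0, "dz": 0.048, "rx": 0, "ry": 0, "rz": 0, "fingers": -0.3}, {"dx": -0.085, "dy": 0, "dz": 0.06, "rx": 0, "ry": 0, "rz": 0, "fingers": -0.3}, {"dx": -0.1, "dy": 0, "dz": 0.07, "rx": 0, "ry": 0, "rz": 0, "fingers": -0.3}, {"dx": -0.11, "dy": 0, "dz": 0.077, "rx": 0, "ry": 0, "rz": 0, "fingers": -0.3}, {"dx": -0.117, "dy": 0, "dz": 0.082, "rx": 0, "ry": 0, "rz": 0, "fingers": -0.3}, {"dx": -0.123, "dy": 0, "dz": 0.086, "rx": 0, "ry": 0, "rz": 0, "fingers": -0.3}, {"dx": -0.126, "dy": 0, "dz": 0.088, "rx": 0, "ry": 0, "rz": 0, "fingers": -0.3}])

```text
time_s: 28.8
tcp_pos: [584.4, 58.9, 60.3]
tool_rot: [0.589, 0.663, 0.305, -0.347]
force: [-4.6, -3.4, 8.2]
finger_gap: 0.5
finger_force: 30.0
```

```bash
python3 - <<'E'
from bench import *;from h import *
s=read_state();show(s)
E
```

```text
t 28.8 grasp [584.9  54.9  63.1] x [-0.066  0.569  0.82 ] z [-0.101  0.813 -0.573] j [ 0.49  0.71 -0.26  1.66 -0.73  1.31  0.76] F [-4.6 -3.4  8.2] gap 43.5 ff 29.970347042326466
```

The force rose by about 11 N at the seated height, so this sleeve went fully home and goes to the square tray. I'll hold and then lift.

>>> step_arm(motion=[{"dx": 0, "dy": 0, "dz": 0, "rx": 0, "ry": 0, "rz": 0, "fingers": -0.3}, {"dx": 0, "dy": 0, "dz": 0, "rx": 0, "ry": 0, "rz": 0, "fingers": -0.3}, {"dx": 0, "dy": 0, "dz": 0, "rx": 0, "ry": 0, "rz": 0, "fingers": -0.3}, {"dx": 0.03, "dy": 0, "dz": -0.021, "rx": 0, "ry": 0, "rz": 0, "fingers": -0.3}, {"dx": 0.09, "dy": 0, "dz": -0.063, "rx": 0, "ry": 0, "rz": 0, "fingers": -0.3}, {"dx": 0.17, "dy": 0, "dz": -0.119, "rx": 0, "ry": 0, "rz": 0, "fingers": -0.3}, {"dx": 0.26, "dy": 0, "dz": -0.182, "rx": 0, "ry": 0, "rz": 0, "fingers": -0.3}, {"dx": 0.35, "dy": 0, "dz": -0.245, "rx": 0, "ry": 0, "rz": 0, "fingers": -0.3}, {"dx": 0.43, "dy": 0, "dz": -0.301, "rx": 0, "ry": 0, "rz": 0, "fingers": -0.3}, {"dx": 0.48, "dy": 0, "dz": -0.336, "rx": 0, "ry": 0, "rz": 0, "fingers": -0.3}], newtons=40)

```text
time_s: 29.8
tcp_pos: [585.2, 59.0, 149.3]
tool_rot: [0.589, 0.664, 0.305, -0.346]
force: [0.3, 0.5, -2.3]
finger_gap: 0.505
finger_force: 40.0
```

```bash
python3 - <<'E'
from bench import *;from h import *
s=read_state();show(s)
need(s,(628.5,-311,147),Rt(60,55.1))
need(s,(606,-130,150),Rt(80,55.1))
E
```

```text
t 29.8 grasp [585.7  54.9 152.2] x [-0.067  0.571  0.818] z [-0.099  0.812 -0.575] j [ 0.49  0.58 -0.27  1.64 -0.74  1.42  0.66] F [ 0.3  0.5 -2.3] gap 43.9 ff 39.97079529304756
d [-1.442  0.007 -1.995] r [-0.337  0.002  0.234]
d [-0.725 -0.006 -1.008] r [-0.155  0.002  0.106]
```

>>> step_arm(motion=[{"dx": -0.03, "dy": 0, "dz": -0.05, "rx": -0.01, "ry": 0, "rz": 0.007, "fingers": -0.3}, {"dx": -0.1, "dy": 0, "dz": -0.14, "rx": -0.02, "ry": 0, "rz": 0.015, "fingers": -0.3}, {"dx": -0.19, "dy": 0, "dz": -0.26, "rx": -0.04, "ry": 0, "rz": 0.027, "fingers": -0.3}, {"dx": -0.28, "dy": 0, "dz": -0.39, "rx": -0.06, "ry": 0, "rz": 0.041, "fingers": -0.3}, {"dx": -0.37, "dy": 0, "dz": -0.52, "rx": -0.08, "ry": 0, "rz": 0.055, "fingers": -0.3}, {"dx": -0.46, "dy": 0, "dz": -0.65, "rx": -0.1, "ry": 0, "rz": 0.068, "fingers": -0.3}, {"dx": -0.55, "dy": 0, "dz": -0.77, "rx": -0.12, "ry": 0, "rz": 0.082, "fingers": -0.3}, {"dx": -0.63, "dy": 0, "dz": -0.88, "rx": -0.135, "ry": 0, "rz": 0.092, "fingers": -0.3}, {"dx": -0.69, "dy": 0, "dz": -0.96, "rx": -0.147, "ry": 0, "rz": 0.1, "fingers": -0.3}, {"dx": -0.72, "dy": 0, "dz": -1, "rx": -0.155, "ry": 0.002, "rz": 0.106, "fingers": -0.3}])

```text
time_s: 30.8
tcp_pos: [607.1, -126.4, 144.7]
tool_rot: [0.68, 0.569, 0.354, -0.297]
force: [0.6, 0.1, -3.0]
finger_gap: 0.501
finger_force: 40.0
```

```bash
python3 - <<'E'
from bench import *;from h import *
s=read_state();show(s)
need(s,(628.5,-311,135),Rt(60,55.1))
E
```

```text
t 30.8 grasp [ 606.3 -130.4  147.5] x [0.102 0.563 0.82 ] z [ 0.144  0.807 -0.572] j [ 0.69  0.63 -0.15  1.56 -0.79  1.46  0.67] F [ 0.6  0.1 -3. ] gap 43.6 ff 39.97078225220321
d [-0.732  0.368 -0.904] r [-0.181  0.     0.125]
```

>>> step_arm(motion=[{"dx": -0.04, "dy": 0.02, "dz": -0.05, "rx": -0.01, "ry": 0, "rz": 0.007, "fingers": -0.3}, {"dx": -0.11, "dy": 0.055, "dz": -0.14, "rx": -0.027, "ry": 0, "rz": 0.019, "fingers": -0.3}, {"dx": -0.2, "dy": 0.1, "dz": -0.25, "rx": -0.05, "ry": 0, "rz": 0.034, "fingers": -0.3}, {"dx": -0.3, "dy": 0.15, "dz": -0.37, "rx": -0.074, "ry": 0, "rz": 0.051, "fingers": -0.3}, {"dx": -0.4, "dy": 0.2, "dz": -0.49, "rx": -0.1, "ry": 0, "rz": 0.068, "fingers": -0.3}, {"dx": -0.5, "dy": 0.25, "dz": -0.61, "rx": -0.123, "ry": 0, "rz": 0.085, "fingers": -0.3}, {"dx": -0.59, "dy": 0.3, "dz": -0.73, "rx": -0.146, "ry": 0, "rz": 0.1, "fingers": -0.3}, {"dx": -0.67, "dy": 0.335, "dz": -0.83, "rx": -0.166, "ry": 0, "rz": 0.114, "fingers": -0.3}, {"dx": -0.72, "dy": 0.36, "dz": -0.89, "rx": -0.178, "ry": 0, "rz": 0.123, "fingers": -0.3}, {"dx": -0.732, "dy": 0.368, "dz": -0.904, "rx": -0.181, "ry": 0, "rz": 0.125, "fingers": -0.3}])

```text
time_s: 31.8
tcp_pos: [630.6, -307.3, 131.8]
tool_rot: [0.768, 0.444, 0.4, -0.231]
force: [0.8, 1.5, -3.9]
finger_gap: 0.505
finger_force: 40.0
```

```bash
python3 - <<'E'
from bench import *;from h import *
s=read_state();show(s)
for z in(60,57.5):need(s,(628.5,-311,z),Rt(60,55.1))
f=grab_frame("top");c=sleeve_top(f,s,48.5)
E
```

```text
t 31.8 grasp [ 628.6 -310.8  134.7] x [0.286 0.496 0.82 ] z [ 0.41   0.71  -0.573] j [ 0.84  0.72 -0.06  1.43 -0.89  1.43  0.61] F [ 0.8  1.5 -3.9] gap 43.9 ff 39.97094169870252
d [-0.409  0.     0.284] r [-0.  0.  0.]
d [-0.423  0.     0.294] r [-0.  0.  0.]
top ((630.5670166015625, -310.4120788574219), (44.147281646728516, 44.19271469116211), 60.24014663696289) grasp [ 628.6 -310.8  134.7]
```

>>> step_arm(motion=[{"dx": -0.04, "dy": 0, "dz": 0.028, "rx": 0, "ry": 0, "rz": 0, "fingers": -0.3}, {"dx": -0.12, "dy": 0, "dz": 0.083, "rx": 0, "ry": 0, "rz": 0, "fingers": -0.3}, {"dx": -0.2, "dy": 0, "dz": 0.139, "rx": 0, "ry": 0, "rz": 0, "fingers": -0.3}, {"dx": -0.28, "dy": 0, "dz": 0.194, "rx": 0, "ry": 0, "rz": 0, "fingers": -0.3}, {"dx": -0.34, "dy": 0, "dz": 0.236, "rx": 0, "ry": 0, "rz": 0, "fingers": -0.3}, {"dx": -0.38, "dy": 0, "dz": 0.264, "rx": 0, "ry": 0, "rz": 0, "fingers": -0.3}, {"dx": -0.409, "dy": 0, "dz": 0.284, "rx": 0, "ry": 0, "rz": 0, "fingers": -0.3}, {"dx": -0.42, "dy": 0, "dz": 0.292, "rx": 0, "ry": 0, "rz": 0, "fingers": -0.3}, {"dx": -0.427, "dy": 0, "dz": 0.297, "rx": 0, "ry": 0, "rz": 0, "fingers": -0.3}, {"dx": -0.43, "dy": 0, "dz": 0.299, "rx": 0, "ry": 0, "rz": 0, "fingers": -0.3}])

```text
time_s: 32.85
tcp_pos: [631.2, -305.7, 54.1]
tool_rot: [0.767, 0.445, 0.4, -0.231]
force: [-0.1, -0.4, -2.6]
finger_gap: 0.501
finger_force: 40.0
```

```bash
python3 - <<'E'
from bench import *;from h import *
s=read_state();show(s)
E
```

```text
t 32.85 grasp [ 629.1 -309.3   57. ] x [0.284 0.497 0.82 ] z [ 0.408  0.711 -0.572] j [ 0.84  0.82 -0.06  1.44 -0.9   1.35  0.7 ] F [-0.1 -0.4 -2.6] gap 43.6 ff 39.97083668480627
```

Next I'll lower 1 mm more, release, wait, and retreat along the tool axis.

>>> step_arm(motion=[{"dx": -0.005, "dy": 0, "dz": 0.003, "rx": 0, "ry": 0, "rz": 0, "fingers": -0.3}, {"dx": -0.006, "dy": 0, "dz": 0.004, "rx": 0, "ry": 0, "rz": 0, "fingers": -0.3}, {"dx": -0.006, "dy": 0, "dz": 0.004, "rx": 0, "ry": 0, "rz": 0, "fingers": 0.5}, {"dx": -0.006, "dy": 0, "dz": 0.004, "rx": 0, "ry": 0, "rz": 0, "fingers": 0.5}, {"dx": -0.006, "dy": 0, "dz": 0.004, "rx": 0, "ry": 0, "rz": 0, "fingers": 0.5}, {"dx": -0.006, "dy": 0, "dz": 0.004, "rx": 0, "ry": 0, "rz": 0, "fingers": 0.5}, {"dx": -0.006, "dy": 0, "dz": -0.05, "rx": 0, "ry": 0, "rz": 0, "fingers": 0.5}, {"dx": -0.006, "dy": 0, "dz": -0.25, "rx": 0, "ry": 0, "rz": 0, "fingers": 0.5}, {"dx": -0.006, "dy": 0, "dz": -0.5, "rx": 0, "ry": 0, "rz": 0, "fingers": 1}, {"dx": -0.006, "dy": 0, "dz": -0.75, "rx": 0, "ry": 0, "rz": 0, "fingers": 1}])

```text
time_s: 33.85
tcp_pos: [584.0, -387.0, 118.4]
tool_rot: [0.767, 0.445, 0.4, -0.232]
force: [0.9, -0.3, -0.4]
finger_gap: 0.854
finger_force: 0.0
```

```bash
python3 - <<'E'
from bench import *;from h import *
s=read_state();show(s)
f=grab_frame("top")
m=f["img"].min(2)>185
for b in((140,115,215,190),(130,350,225,450)):
    w=np.zeros_like(m);w[b[0]:b[2],b[1]:b[3]]=1;c=big(m&w)[0];print(cv2.minAreaRect(cast(f,c[:,0],105)[:,:2].astype(np.float32)))
cv2.imwrite("pics/s6.png",cv2.resize(f["img"][80:300,60:480,::-1],None,fx=1.7,fy=1.7))
E
```

```text
t 33.85 grasp [ 581.9 -390.6  121.3] x [0.284 0.497 0.82 ] z [ 0.408  0.712 -0.572] j [ 0.93  0.8  -0.02  1.32 -0.85  1.53  0.66] F [ 0.9 -0.3 -0.4] gap 74.3 ff 0.0
((616.2103881835938, 288.7707214355469), (46.10396957397461, 45.752620697021484), 16.33222770690918)
((631.7669677734375, -309.3847961425781), (45.14985656738281, 45.181236267089844), 60.35629653930664)
```

View pics/s6.png

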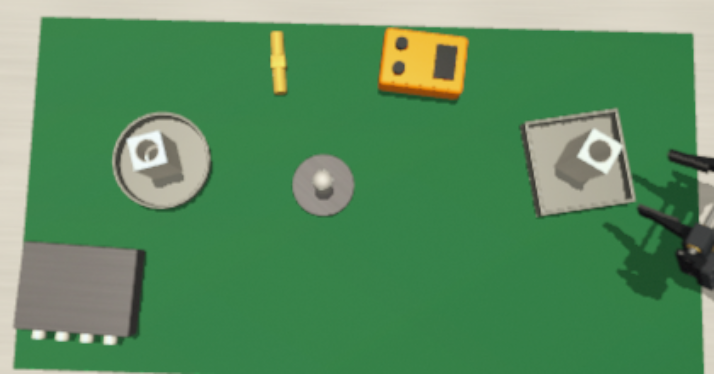

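Both sleeves stand upright, one in the dish (150,150) and one in the tray (600,150). The bystanders haven't moved and the gripper is clear at the right edge.

```bash
python3 -c "
from bench import *
print(hand_in())"
```

```text
the job is handed in; nothing more can be done
None
```

I tested both sleeves on the gauge and handed the job in at about 34 s: the one that stopped short stands in the round dish, the one that went home stands in the square tray, and the other things on the mat were not moved; the hand-in returned no verdict.

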